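Close the work-pan carrier: pan home, gate shut, latch bar dropped into its keeper

ROBOT

A 6-joint arm with a two-finger parallel gripper is mounted at the origin on the work surface. World frame = base frame: x ahead of the robot, y to its left, z up, the work surface at z = 0. Lengths are in m, angles in rad, forces in N, time in s.
With the tool pointing down it reaches from about 0.3 to 0.775 m from the base axis. Payload 14.6 kg.
Tool frame: the origin (TCP) lies at the very end of the fingers, on their centre line; the grasp point (between the pads) lies 19 mm behind it; y points along the fingers, x is the direction in which the jaws open and shut, and the axes are right-handed (so a half turn about y gives the same grasp; the last joint's range is limited). The gripper opens to 94 mm and grips with 3 to 60 N. Pads are 16 mm wide; open, the fingers measure 119 mm over their backs; the gripper's body (75 mm by 177 mm) begins 78 mm behind the grasp point.
Start: joints at [1.117, 0.3, 1.521, -0, 1.321, -0.067], TCP at [0.207, 0.509, 0.205] pointing down, gripper open.
Joint ranges: [-3.03, 3.03], [-0.79, 2.21], [0.23, 2.52], [-1.04, 4.18], [0, 3.07], [-2.55, 2.55]. Speed limits (rad/s): [2.22, 2.22, 2.57, 3.14, 3.14, 3.14].

INTERFACE

Orientations are given as [roll, pitch, yaw] about the fixed x, y, z axes, in that order (R = Rz(yaw) Ry(pitch) Rx(roll)).
In Python, from station import get_obs, cams, hand_in gives the robot as it stands. The module is installed in compiled form; this text tells all that it offers.
- The arm moves only by the tool step_arm, never from a script. Its argument "plan" is a list of rows, each an object with "grip": the closure, from -1 (fully open) to 1 (shut), so that 0 is half open; "slide": the shift along the tool's x, y, z in m, a list of three; "spin": the turn about the tool's y in degrees. A call has 1 to 20 rows; each row shifts and turns the commanded pose from where the row before left it, along the tool's axes as they then stand; what a row does not reach is not made up. A row lasts 1/12 s, in which the tool goes at most 41.7 mm and 7.16 degrees, less where a joint would pass 70% of its speed; a pose out of reach is approached as far as the arm can. A call is refused whole if a number of a shift passes 0.0417 or a number of a turn 7.16, either way. A call with a gripper value outside its range is refused whole. The fingers move at their own pace and stop on an object; "force" is the grip in N (left out, the last holds). Time passes only in rows, so rows that do not move let the fingers close. It gives the time, the measured TCP pose, the force and the opening at its end, in the units of the state.
- get_obs(): the state, without advancing time (a new reading comes with each control period).
- cams.camera(name): name is "scene" or "top" or "wrist"; returns the picture (420x560x3 uint8, blue, green, red); there is no depth.
- cams.calibration(name): a dict with "K" (3x3 intrinsics, pixels), "T" (4x4, takes a point from camera to world coordinates). Camera axes: x right, y up, looking along -z (the intrinsics and any distortion apply to the point x, -y, -z); pixel columns grow to the right and rows downward; lengths in m; the calibration is good to about 2 mm. A picture is of the moment at which its call begins: read the wrist's pose just before it. calibration takes no time and is no camera call; for the wrist camera it gives the pose at the moment of the call.
- hand_in(): hands the job in, once; it reports no verdict.
The state is a dict: "time_s": time; "qpos": joint angles; "joint_vel": joint speeds; "tau": joint torques, N m; "ee_pos": TCP position; "eef_rot": TCP orientation; "force": force on the tool from outside, world axes, zero at the start; "moment": the same for the moment, N m; "grip_width": finger opening in m.
Only numpy, scipy, OpenCV 4.12 (cv2) and the standard library are available. Lean on these libraries where they do the work, as an engineer would, in place of code of your own. Each camera call takes 0.05 s, during which the arm holds its last target.

TASK

The work pan with the two stone casts stands partly out of the bench carrier: slide it gently and fully home against the rubber stops at the carrier's back, keeping the casts standing. Then take the gate's latch bar by its upright black grip, lift it over the keeper's tooth as you swing the gate shut, and let it drop all the way into the keeper's notch so that the gate stays latched. Feel your way gently, because the keeper's place is adjustable and it shifts when it is forced, and leave everything else on the bench where it is.

Things in the scene. Friction and masses are not known exactly. Their poses are not given: they have to be found in the camera images.
- carrier: open-topped aluminium carrier for one work pan, 237 x 256 mm, sides 82 mm high, front posts 92 mm high, fixed to the bench. Origin on the bench under the middle of its open front edge (front faces of the posts); x points inward, y to the hinge side, z up. The pan slides on its floor (4 mm up) between two runners 10 mm high and 146 mm apart
- hinge (a point): bench-level point of the gate's upright hinge axis, at (-16, 124, 0) mm in the carrier's frame
- gate (a joint): gate angle, rad: 0 = parallel to the carrier's front; positive = open, free end swung towards the robot; stops at -0.05. 8 mm thick wire panel, 12 to 85 mm high, 14 to 238 mm from the hinge axis, mid-plane through that axis; closed, it runs to the carrier's -y. 0.6 kg, light friction, stays where left. Latched it stands between -0.042 and 0.042, according to where the keeper is bolted
- latch_bar (a joint): latch bar angle to the gate, rad: 0 = level and fully down, positive = lifted, stops at 0.20. Flat steel, 6 mm thick, 16 mm high, underside 54 mm up when down; on the gate's outer (robot) side, its mid-plane 9 mm outside the gate's. Falls by its own weight (0.17 kg), but may bind if pressed sideways on the keeper. Let down on the keeper's tooth or land it stays at 0.08 or more
- bar_pivot (a point): the latch bar's pivot: 85 mm from the hinge axis along the gate, 62 mm high, 9 mm outside the gate's mid-plane; it turns about the axis square to the gate. From here the bar reaches 186 mm away from the hinge, past the gate's free end
- latch_grip (a point): centre of the black plastic grip standing upright on the latch bar: 14 mm diameter, 48 mm high (98 to 146 mm above the bench with the bar down, this point at 124 mm), over an 8 mm stem. 100 mm from the bar's pivot, so 185 mm from the hinge axis along the gate and 9 mm outside its mid-plane. z runs along the grip, x is square to the gate (inward when closed)
- keeper_mount (a point): where the keeper is bolted on: front face of the latch post, 250 mm from the hinge axis, 165 mm from the bar's pivot, 59 mm up; carrier's axes. The keeper, a 12 mm wide notched steel catch standing out from here, is bolted through slots, which hold it up to 20 N. Its true place along x is not measured: its notch's middle lies in the bar's mid-plane at gate angle 0, give or take 8 mm (0.032 rad)
- keeper_tooth (a point): nominal top of the keeper's square tooth, 68 mm up (true place along x up to 8 mm off). From outside inward: the tooth, 14 mm thick (lift the bar 0.09 rad or more to pass); the notch, 10 mm wide, bottom at 50 mm; a flat land as high as the tooth, reaching to the post, on which the bar rests if the gate is swung in too far. A bar let down outside the tooth leaves the gate above 0.05 rad
- pan_front (a point): middle of the outer face of the pan's front wall, 25 mm above its underside. Grey open plastic tray, 200 mm deep (x), 140 mm wide, 50 mm high, wall 4 mm, 0.22 to 0.34 kg plus two casts of 0.13 kg; axes as the carrier's; slides at 1 to 3 N. Starts 30 to 60 mm outside the front edge; home, its back touches two yielding rubber stops (2.6 N/mm together), this point at x = 25 mm in the carrier's frame
- cast_a: stone dental cast, about 68 x 62 x 34 mm, standing loose in the pan, nearer the front; origin in the middle of its underside
- cast_b: stone dental cast, about 68 x 56 x 34 mm, standing loose in the pan, nearer the back; origin in the middle of its underside
- cast_c: bystander: a third cast on the right-hand paper mat
- bowl: bystander: dark rubber mixing bowl, 116 mm across, 65 mm high, on the left
- bottle: bystander: white bottle, 48 mm across, 115 mm high, on the right
- jar: bystander: jar, 64 mm across, 62 mm high, on the left
- wax_knife: bystander: wax knife lying on the left-hand paper mat, 150 mm long
- carver: bystander: carver lying on the right-hand paper mat, 150 mm long
- brush: bystander: brush lying on the bench, 160 mm long, right of centre near the robot
Mind the look-alikes: they are no part of the job. What is shaped like the cast_a but blue is not meant. Leave any blue look-alike of the cast_b alone.

How it is judged:
On the way, in this order (a step that is already met when the one before it is completed fails the run):
1. the pan is fully home (within 6 mm of the stops at the carrier's back) while the gate is still open (x of pan_front in the frame of carrier above 0.019 m and value of joint gate above 0.3 rad), for 0.1 s.
2. the latch bar is lifted over the keeper with the gate nearly shut (value of joint latch_bar above 0.06 rad and value of joint gate below 0.046 rad), for 0.05 s.
At the end, for the whole second after the job is handed in: The pan is within 8 mm of fully home, the gate is shut (angle below 0.046 rad) and at rest, the latch bar is all the way down in the keeper's notch (bar angle below 0.02 rad), and both casts stand upright in the pan (value of joint gate below 0.046 rad and value of joint latch_bar below 0.02 rad and x of pan_front in the frame of carrier above 0.017 m and angle between each of cast_a, cast_b's own z axis and vertical below 0.2 rad and horizontal distance between each of cast_a, cast_b and pan_front below 0.2 m and velocity of joint gate between -0.02 and 0.02 rad/s); the robot touches nothing.
It fails at once if the keeper is forced: bar and keeper press on one another with more than 20 N (contact force between latch_bar and keeper above 20 N).
It fails at once if the pan is pushed with more than 40 N (contact force between the fingers and pan above 40 N).
It fails at once if a cast in the pan is tipped (angle between any of cast_a, cast_b's own z axis and vertical above 0.5 rad).
It fails at once if something else on the bench is moved by more than 30 mm (distance of any of cast_c, bowl, bottle, jar, wax_knife, carver, brush from where it was at the start of the episode above 0.03 m).
It also fails if it takes over 64 s, if anything falls off the work surface, if the arm or the gripper's body presses on something with over 40 N, if the wrist force passes 120 N, or if a joint passes its speed limit or range.

## Working session

There is one attempt and no reset: what is moved stays moved. The work goes in short steps, Python scripts to look and compute and a tool call to move; the robot and the scene stay as the last step left them, time stands still between calls to the robot, and variables do not carry over. Pictures are saved under pics/ and viewed, and the job is handed in when it is done.

Besides the shell and the picture viewer there is one more tool, called after "Emit:" as name(argument=value, ...) on one line, values as JSON. step_arm: Moves the arm, as the interface text tells. Its arguments: {"type":"object","properties":{"plan":{"type":"array","items":{"type":"object","properties":{"grip":{"type":"number"},"slide":{"type":"array","items":{"type":"number"}},"spin":{"type":"number"}}}},"force":{"type":"number"}},"required":["plan"]}

```bash
mkdir -p pics; python3 - <<'E'
from station import get_obs,cams
import cv2,json
o=get_obs();print(o)
for n in ["scene","top","wrist"]:
    c=cams.calibration(n);print(n,c["K"].tolist(),c["T"].round(4).tolist(),[k for k in c])
    cv2.imwrite(f"pics/{n}0.png",cams.camera(n))
E
```

```text
{'time_s': 0.0, 'qpos': array([ 1.11742473e+00,  3.00468723e-01,  1.52160102e+00, -1.88415919e-05,
        1.32068354e+00, -6.66067659e-02]), 'joint_vel': array([ 0.00107418, -0.00019802,  0.00028932, -0.00059074,  0.00040695,
       -0.0004477 ]), 'tau': array([-1.97250342e-04, -5.31815171e+01, -3.52735591e+01,  7.08271447e-02,
        2.44565407e-02, -3.11419490e-05]), 'ee_pos': array([0.20735017, 0.5091285 , 0.2048792 ]), 'eef_rot': array([-1.57073729e+00,  1.15926885e-03,  1.18403621e+00]), 'force': array([ 0.06173577,  0.12913324, -0.25297074]), 'moment': array([-0.00020768,  0.03884882, -0.03370177]), 'grip_width': 0.09404004629911103}
scene [[483.44327725418265, 0.0, 281.8492317842184], [0.0, 483.44327725418265, 206.60954219621942], [0.0, 0.0, 1.0]] [[0.4649, -0.6851, 0.5608, 1.1889], [0.8852, 0.3694, -0.2826, -0.2931], [-0.0136, 0.6279, 0.7782, 0.9855], [0.0, 0.0, 0.0, 1.0]] ['K', 'T']
top [[425.77082723099187, 0.0, 279.87509218765535], [0.0, 425.77082723099187, 210.94046497705008], [0.0, 0.0, 1.0]] [[0.0066, 0.9744, -0.2247, 0.3096], [-1.0, 0.0066, -0.0008, 0.0179], [0.0007, 0.2247, 0.9744, 1.1548], [0.0, 0.0, 0.0, 1.0]] ['K', 'T']
wrist [[355.6256872834844, 0.0, 276.35583897660473], [0.0, 355.6256872834844, 213.4386236571972], [0.0, 0.0, 1.0]] [[0.3782, -0.9017, -0.2097, 0.1472], [0.9257, 0.368, 0.087, 0.5328], [-0.0012, -0.227, 0.9739, 0.3843], [0.0, 0.0, 0.0, 1.0]] ['K', 'T']
```

View pics/scene0.png

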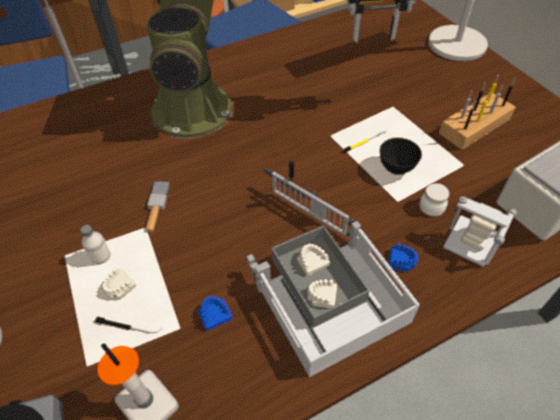

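View pics/top0.png

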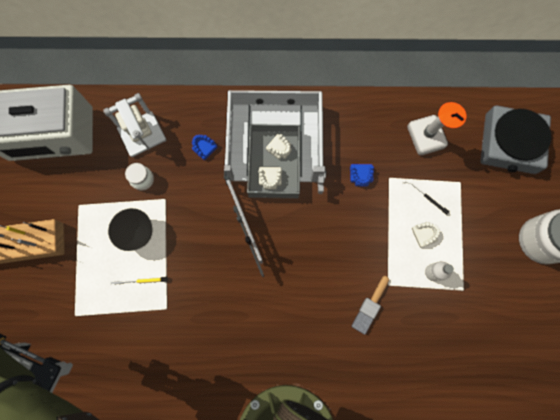

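View pics/wrist0.png

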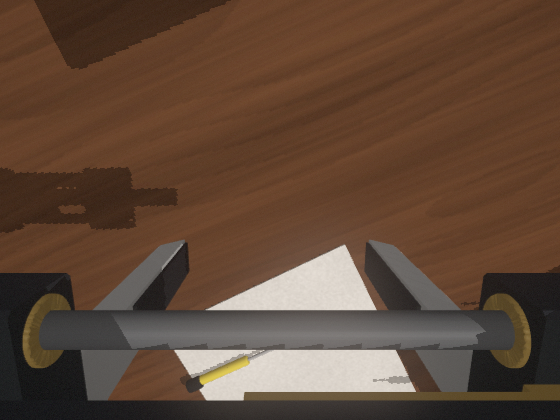

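```bash
python3 - <<'E'
import cv2
t=cv2.imread("pics/top0.png");s=cv2.imread("pics/scene0.png")
cv2.imwrite("pics/topc.png",cv2.resize(t[80:280,205:345],None,fx=4,fy=4,interpolation=cv2.INTER_CUBIC)[:, :][:800].copy()[::1][:800] if 0 else cv2.resize(t[80:280,195:345],(450,600),interpolation=cv2.INTER_CUBIC))
cv2.imwrite("pics/scc.png",cv2.resize(s[155:375,240:430],None,fx=2.7,fy=2.7,interpolation=cv2.INTER_CUBIC))
E
```

```text
(no output)
```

View pics/topc.png

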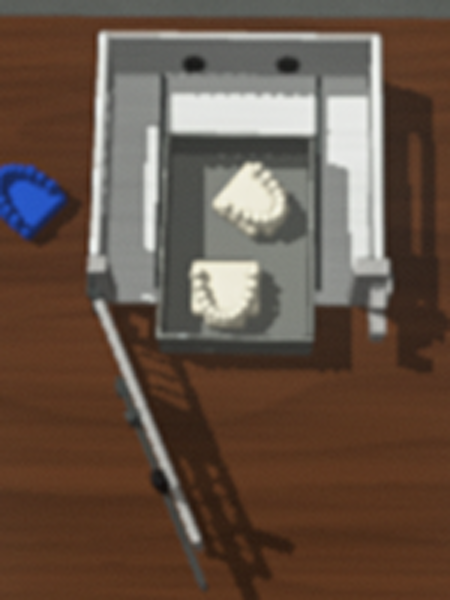

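View pics/scc.png

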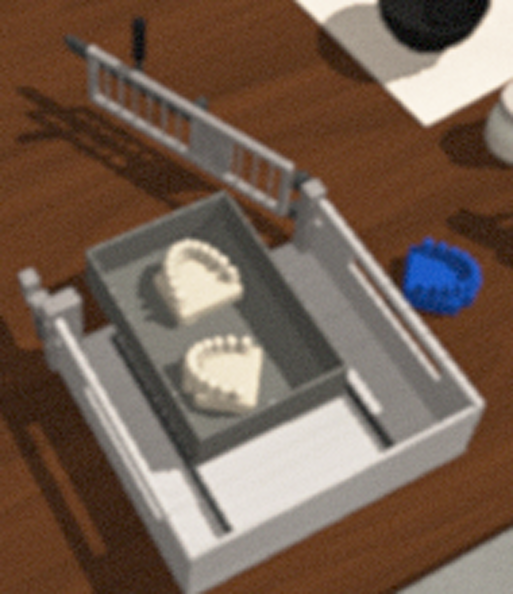

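```bash
cat > h.py <<'E'
import numpy as np,cv2
from scipy.optimize import least_squares
def proj(c,p):
    p=np.atleast_2d(p);T=c["T"];q=(p-T[:3,3])@T[:3,:3]
    q=q*[1,-1,-1];u=q@c["K"].T;return u[:,:2]/u[:,2:]
def C2W(P,p):
    x,y,a=P;c,s=np.cos(a),np.sin(a);p=np.atleast_2d(p)
    return np.c_[x+c*p[:,0]-s*p[:,1],y+s*p[:,0]+c*p[:,1],p[:,2]]
def gate(g,along,out,z):
    # closed: along -> -y, outside -> -x ; open: free end toward robot (-x)
    d=np.array([-np.sin(g),-np.cos(g)]);n=np.array([-np.cos(g),np.sin(g)])
    q=np.array([-.016,.124])+along*d+out*n
    return [q[0],q[1],z]
def grip(g,b,h=.124):  # grip point at height h when down, bar angle b
    r=.100;dz=h-.062
    return gate(g,.085+r*np.cos(b)-dz*np.sin(b),.009,.062+r*np.sin(b)+dz*np.cos(b))
E
cat > fit.py <<'E'
from h import *
from station import cams
ct,cs=cams.calibration("top"),cams.calibration("scene")
T=lambda u,v:(195+u/3,80+v/3); S=lambda u,v:(240+u/2.7,155+v/2.7)
def mod(v):
    P=v[:3];g=v[3];pf=v[4];py=v[5]
    bl,br=[.237,.128,.082],[.237,-.128,.082]
    pfl,pfr,pbl,pbr=[pf,py+.07,.054],[pf,py-.07,.054],[pf+.2,py+.07,.054],[pf+.2,py-.07,.054]
    ge=gate(g,.238,0,.085)
    return [(ct,bl,T(100,33)),(ct,br,T(382,35)),(cs,bl,S(483,403)),(cs,br,S(190,561)),
     (ct,pfl,T(157,342)),(ct,pfr,T(313,345)),(cs,pfl,S(226,195)),(cs,pfr,S(88,250)),(cs,pbl,S(344,368)),(cs,pbr,S(193,457)),
     (ct,ge,T(197,545)),(cs,ge,S(92,46)),(ct,grip(g,0,.146),T(160,480)),(cs,grip(g,0,.146),S(139,21)),(cs,grip(g,0,.1),S(141,64))]
def res(v):
    return np.concatenate([proj(c,C2W(v[:3],p))[0]-o for c,p,o in mod(v)])
s=least_squares(res,[.5,.05,0,1.2,-.04,0],loss="soft_l1")
print(s.x.round(4));print(res(s.x).reshape(-1,2).round(1))
for n,p in dict(hinge=[-.016,.124,0],grip=grip(s.x[3],0),pan=[s.x[4],s.x[5],.029],tooth=[-.016-.009,-.126,.068],org=[0,0,0]).items(): print(n,C2W(s.x[:3],p).round(4))
np.save("fit.npy",s.x)
E
python3 fit.py
```

```text
[ 0.6617  0.0375 -0.0141  1.1454 -0.0475 -0.0033]
[[ 0.5 -1.3]
 [-0.9 -0.2]
 [-0.2  0.4]
 [-0.8 -2.4]
 [ 0.6 -2. ]
 [ 0.8 -2. ]
 [-0.9 -2. ]
 [-2.2  0. ]
 [ 1.6 -0.2]
 [ 1.  -5.8]
 [-0.2 -1.6]
 [-1.1 -0. ]
 [-0.9 -1.6]
 [ 0.2 -0.3]
 [-0.6 -3.3]]
hinge [[0.6474 0.1617 0.    ]]
grip [[0.4743 0.096  0.124 ]]
pan [[0.6141 0.0349 0.029 ]]
tooth [[ 0.6349 -0.0881  0.068 ]]
org [[0.6617 0.0375 0.    ]]
```

```bash
cat >> h.py <<'E'
def rows(cur,yaw,tgt,yaw2,n):
    import json
    cur=np.array(cur,float);d=(np.array(tgt)-cur)/n;s=-(yaw2-yaw)/n  # spin about tool y(down)
    out=[];y=yaw;p=cur.copy()
    for k in range(n):
        goal=cur+d*(k+1);e=goal-p
        X=np.array([np.cos(y),np.sin(y),0]);Z=np.array([-np.sin(y),np.cos(y),0])
        sl=np.round([e@X,-e[2],e@Z],4);sp=round(np.degrees(s),2)
        p=p+sl[0]*X+sl[2]*Z-np.array([0,0,sl[1]]);y-=np.radians(sp)
        out.append({"slide":sl.tolist(),"spin":sp})
    print(json.dumps(out),p.round(4),y)
E
python3 -c "
from h import *
rows([.2074,.5091,.2049],1.184,[.55,-.09,.2],-np.pi/2-.014,23)"
```

```text
[{"slide": [-0.0185, 0.0002, -0.0236], "spin": 6.9}, {"slide": [-0.0155, 0.0002, -0.0257], "spin": 6.9}, {"slide": [-0.0124, 0.0002, -0.0274], "spin": 6.9}, {"slide": [-0.0089, 0.0003, -0.0286], "spin": 6.9}, {"slide": [-0.0055, 0.0002, -0.0295], "spin": 6.9}, {"slide": [-0.0019, 0.0002, -0.0299], "spin": 6.9}, {"slide": [0.0018, 0.0002, -0.03], "spin": 6.9}, {"slide": [0.0053, 0.0002, -0.0295], "spin": 6.9}, {"slide": [0.0088, 0.0002, -0.0287], "spin": 6.9}, {"slide": [0.0123, 0.0002, -0.0274], "spin": 6.9}, {"slide": [0.0154, 0.0002, -0.0257], "spin": 6.9}, {"slide": [0.0184, 0.0003, -0.0238], "spin": 6.9}, {"slide": [0.0211, 0.0002, -0.0213], "spin": 6.9}, {"slide": [0.0235, 0.0002, -0.0186], "spin": 6.9}, {"slide": [0.0256, 0.0002, -0.0157], "spin": 6.9}, {"slide": [0.0273, 0.0002, -0.0124], "spin": 6.9}, {"slide": [0.0286, 0.0002, -0.0092], "spin": 6.9}, {"slide": [0.0295, 0.0002, -0.0056], "spin": 6.9}, {"slide": [0.0299, 0.0002, -0.002], "spin": 6.9}, {"slide": [0.03, 0.0003, 0.0016], "spin": 6.9}, {"slide": [0.0295, 0.0002, 0.0052], "spin": 6.9}, {"slide": [0.0287, 0.0002, 0.0086], "spin": 6.9}, {"slide": [0.0275, 0.0002, 0.0121], "spin": 6.9}] [ 0.55 -0.09  0.2 ] -1.585837522915002
```

Emit:
step_arm(plan=[{"grip":-1,"slide":[-0.0185,0,-0.0236],"spin":6.9},{"grip":-1,"slide":[-0.0155,0,-0.0257],"spin":6.9},{"grip":-1,"slide":[-0.0124,0,-0.0274],"spin":6.9},{"grip":-1,"slide":[-0.009,0,-0.0286],"spin":6.9},{"grip":-1,"slide":[-0.0055,0,-0.0295],"spin":6.9},{"grip":-1,"slide":[-0.002,0,-0.03],"spin":6.9},{"grip":-1,"slide":[0.0018,0,-0.03],"spin":6.9},{"grip":-1,"slide":[0.0053,0,-0.0295],"spin":6.9},{"grip":-1,"slide":[0.0088,0,-0.0287],"spin":6.9},{"grip":-1,"slide":[0.0123,0,-0.0274],"spin":6.9},{"grip":-1,"slide":[0.0154,0,-0.0257],"spin":6.9},{"grip":-1,"slide":[0.0184,0,-0.0238],"spin":6.9},{"grip":-1,"slide":[0.0211,0,-0.0213],"spin":6.9},{"grip":-1,"slide":[0.0235,0,-0.0186],"spin":6.9},{"grip":-1,"slide":[0.0256,0,-0.0157],"spin":6.9},{"grip":-1,"slide":[0.0273,0,-0.0124],"spin":6.9},{"grip":-1,"slide":[0.0286,0,-0.0092],"spin":6.9},{"grip":-1,"slide":[0.0295,0,-0.0056],"spin":6.9},{"grip":-1,"slide":[0.03,0,-0.002],"spin":6.9},{"grip":-1,"slide":[0.03,0,0.0016],"spin":6.9}])

```text
time_s: 1.82
ee_pos: [0.5058, -0.0134, 0.2053]
eef_rot: [-1.571, 0.0, -1.231]
force: [0.4, -0.2, -0.3]
grip_width: 0.0939
```

Emit:
step_arm(plan=[{"grip":-1,"slide":[0.0295,0.0,0.0052],"spin":6.9},{"grip":-1,"slide":[0.0287,0.0,0.0086],"spin":6.9},{"grip":-1,"slide":[0.0275,0.0,0.0121],"spin":6.9},{"grip":-1,"slide":[0,0.03,0],"spin":0},{"grip":-1,"slide":[0,0.02,0],"spin":0},{"grip":-1,"slide":[0,0,0],"spin":0},{"grip":-1,"slide":[0,0,0],"spin":0}])

```text
time_s: 2.4
ee_pos: [0.5497, -0.0899, 0.1552]
eef_rot: [-1.573, 0.0, -1.586]
force: [0.5, 0.4, 0.3]
grip_width: 0.0941
```

```bash
cat > snap.py <<'E'
import sys,pickle
from station import get_obs,cams
import cv2
n,cam=sys.argv[1],sys.argv[2]
o=get_obs();c=cams.calibration(cam);im=cams.camera(cam)
cv2.imwrite(f"pics/{n}.png",im);pickle.dump(c,open(f"pics/{n}.pkl","wb"))
print(o["time_s"],o["ee_pos"].round(4),o["eef_rot"].round(4),o["force"].round(2),o["grip_width"],c["T"].round(4).tolist())
E
python3 snap.py w1 wrist
```

```text
2.4 [ 0.5497 -0.0899  0.1552] [-1.5726e+00  4.0000e-04 -1.5858e+00] [0.52 0.38 0.27] 0.09414202867477418 [[-0.016, 0.9734, 0.2286, 0.6156], [-0.9999, -0.0155, -0.0038, -0.0921], [-0.0001, -0.2287, 0.9735, 0.3344], [0.0, 0.0, 0.0, 1.0]]
```

View pics/w1.png

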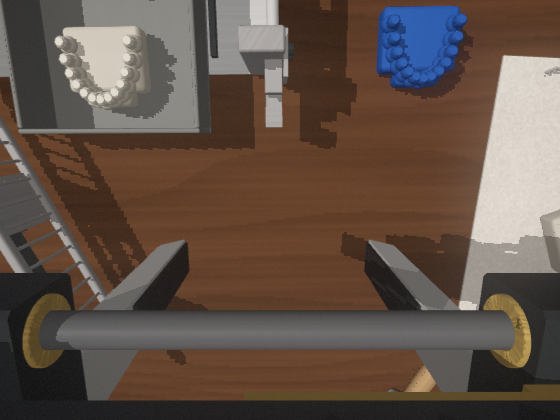

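Emit:
step_arm(plan=[{"grip":-1,"slide":[0,0,0.04]},{"grip":-1,"slide":[0,0,0.03]},{"grip":-1,"slide":[0,0.02,0]},{"grip":-1,"slide":[0,0,0]},{"grip":-1,"slide":[0,0,0]}])

```text
schema error: expected keys grip, slide, spin
```

```bash
python3 snap.py w2 wrist; python3 -c "
import cv2
a=cv2.imread('pics/w2.png');cv2.imwrite('pics/w2c.png',cv2.resize(a[60:260,180:380],None,fx=3,fy=3,interpolation=cv2.INTER_CUBIC))"
```

```text
2.45 [ 0.5503 -0.0899  0.1564] [-1.5703e+00 -1.0000e-04 -1.5855e+00] [-0.78  0.58  0.27] 0.09413247706449748 [[-0.0157, 0.9739, 0.2263, 0.6158], [-0.9999, -0.0154, -0.0032, -0.092], [0.0004, -0.2264, 0.974, 0.3358], [0.0, 0.0, 0.0, 1.0]]
```

View pics/w2.png

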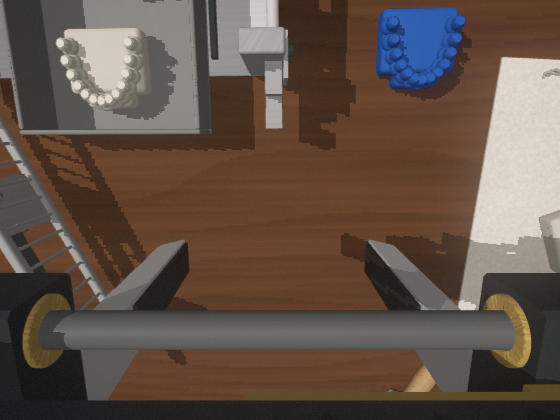

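View pics/w2c.png

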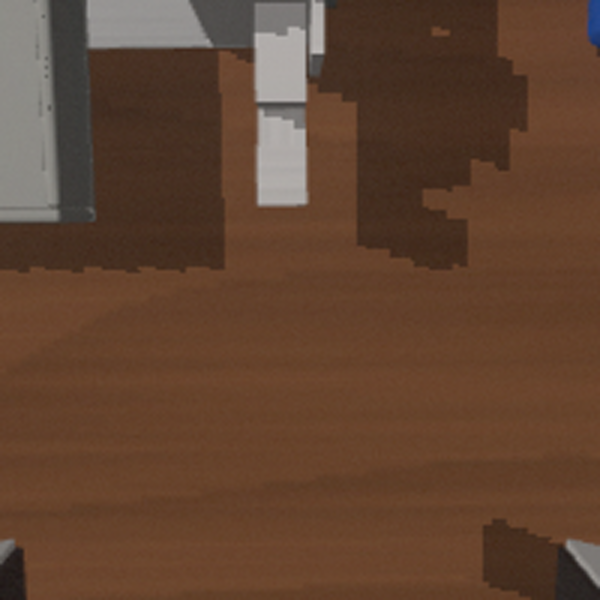

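Emit:
step_arm(plan=[{"grip":-1,"slide":[0,0,0.04],"spin":0},{"grip":-1,"slide":[0,0,0.03],"spin":0},{"grip":-1,"slide":[0,0.02,0],"spin":0},{"grip":-1,"slide":[0,0,0],"spin":0},{"grip":-1,"slide":[0,0,0],"spin":0}])

```text
time_s: 2.92
ee_pos: [0.6196, -0.0908, 0.1358]
eef_rot: [-1.572, 0.0, -1.585]
force: [0.3, 0.5, 0.5]
grip_width: 0.0941
```

```bash
python3 snap.py w3 wrist; python3 -c "
import cv2
a=cv2.imread('pics/w3.png');cv2.imwrite('pics/w3c.png',cv2.resize(a[60:260,180:380],None,fx=3,fy=3,interpolation=cv2.INTER_CUBIC))"
```

```text
2.9167 [ 0.6196 -0.0908  0.1358] [-1.5718e+00  1.0000e-04 -1.5853e+00] [0.28 0.47 0.53] 0.09410922335750757 [[-0.0156, 0.9736, 0.2278, 0.6854], [-0.9999, -0.0152, -0.0034, -0.0929], [0.0001, -0.2278, 0.9737, 0.315], [0.0, 0.0, 0.0, 1.0]]
```

View pics/w3.png

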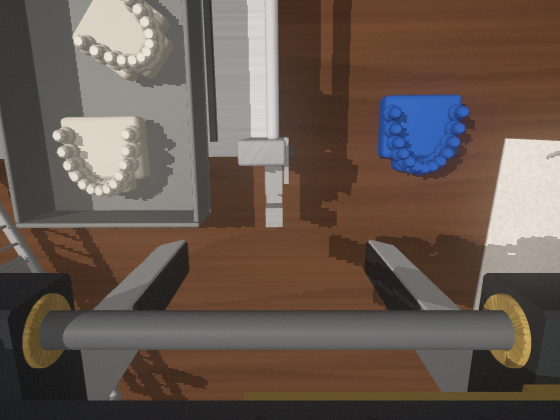

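View pics/w3c.png

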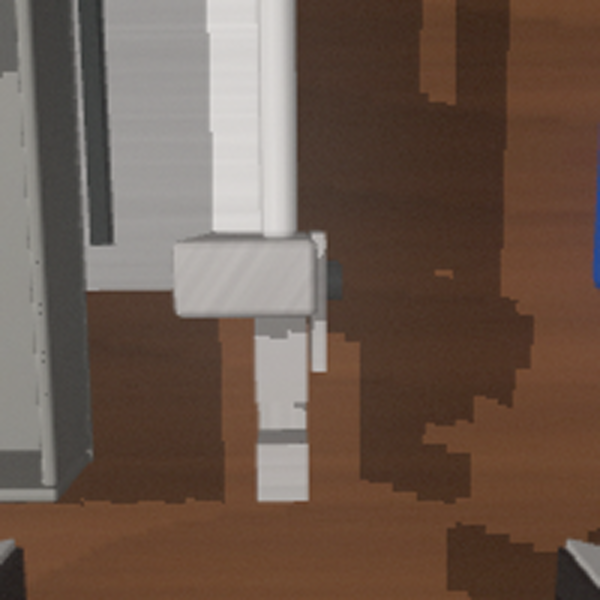

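```bash
cat >> h.py <<'E'
def ray(c,uv,z):
    d=np.linalg.inv(c["K"])@[uv[0],uv[1],1];d=c["T"][:3,:3]@(d*[1,-1,-1]);o=c["T"][:3,3]
    return o+d*(z-o[2])/d[2]
def tri(l):
    A=np.zeros((3,3));b=np.zeros(3)
    for c,uv in l:
        o=c["T"][:3,3];d=ray(c,uv,0)-o;d/=np.linalg.norm(d);M=np.eye(3)-np.outer(d,d);A+=M;b+=M@o
    return np.linalg.solve(A,b)
import pickle
L=lambda n:pickle.load(open(f"pics/{n}.pkl","rb"))
E
python3 - <<'E'
from h import *
w2,w3=L("w2"),L("w3")
print("tooth outer",tri([(w2,(274,128.3)),(w3,(274,226.7))]),ray(w2,(274,128.3),.068),ray(w3,(274,226.7),.068))
print("tooth inner",ray(w3,(274,207.7),.068),"land",ray(w2,(274,94),.068),ray(w3,(274,194),.068))
print("post front edge w3 z92",ray(w3,(240,165.5),.092),ray(w3,(283,165.5),.092), "w1",ray(L("w1"),(262,52),.092),ray(w2,(262,53),.092))
print("post right",ray(w3,(180+312/3,60+300/3),.092),"left",ray(w3,(180+175/3,60+300/3),.092))
print("pan front rim",ray(w3,(120,60+488/3),.054),ray(w3,(20,223.5),.054),"right",ray(w3,(199,223),.054))
E
python3 -c "
import cv2
a=cv2.imread('pics/w3.png');cv2.imwrite('pics/w3d.png',cv2.resize(a[100:240,0:220],None,fx=3.5,fy=3.5,interpolation=cv2.INTER_CUBIC))"
```

```text
tooth outer [ 0.6176252  -0.09027134  0.06725544] [ 0.61761804 -0.09039454  0.068     ] [ 0.6178308  -0.09016078  0.068     ]
tooth inner [ 0.63181998 -0.09039977  0.068     ] land [ 0.64153378 -0.09080602  0.068     ] [ 0.64169263 -0.09056843  0.068     ]
post front edge w3 z92 [ 0.66431361 -0.0698736   0.092     ] [ 0.66389522 -0.09672081  0.092     ] w1 [ 0.66374895 -0.08376595  0.092     ] [ 0.66421403 -0.0836979   0.092     ]
post right [ 0.6672927  -0.09738155  0.092     ] left [ 0.66773543 -0.06896908  0.092     ]
pan front rim [0.61899243 0.02672487 0.054     ] [0.6195238  0.10267127 0.054     ] right [ 0.61779673 -0.03316621  0.054     ]
```

View pics/w3d.png

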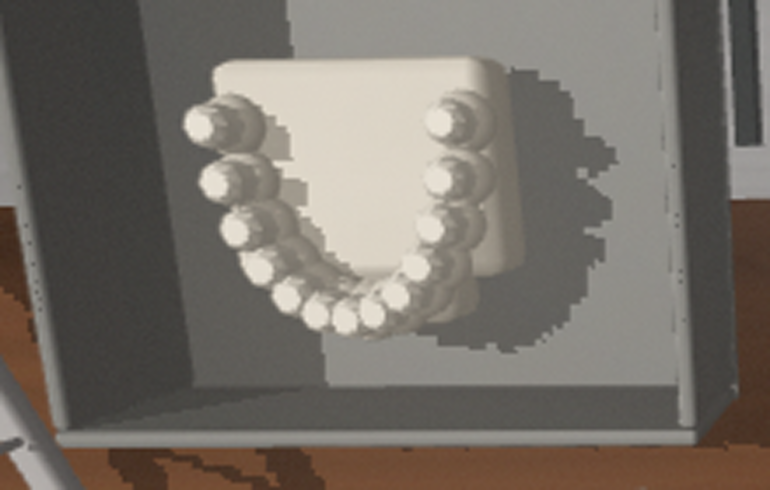

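Emit:
step_arm(plan=[{"grip":-1,"slide":[-0.038,0,0],"spin":0},{"grip":-1,"slide":[-0.038,0,0],"spin":0},{"grip":-1,"slide":[-0.038,0,0],"spin":0},{"grip":-1,"slide":[-0.038,0,0],"spin":0},{"grip":-1,"slide":[-0.038,0,0],"spin":0},{"grip":-1,"slide":[0,0,0],"spin":0},{"grip":-1,"slide":[0,0,0],"spin":0}])

```text
time_s: 3.55
ee_pos: [0.6226, 0.1006, 0.1372]
eef_rot: [-1.569, 0.0, -1.583]
force: [-0.1, -0.2, -0.1]
grip_width: 0.0941
```

```bash
python3 snap.py w4 wrist; python3 -c "
import cv2
a=cv2.imread('pics/w4.png');cv2.imwrite('pics/w4c.png',cv2.resize(a[60:260,180:380],None,fx=3,fy=3,interpolation=cv2.INTER_CUBIC))"
```

```text
3.55 [0.6226 0.1006 0.1372] [-1.5689e+00  2.0000e-04 -1.5829e+00] [-0.15 -0.16 -0.11] 0.09413790109916045 [[-0.0131, 0.9743, 0.225, 0.688], [-0.9999, -0.0128, -0.0029, 0.0986], [0.0001, -0.225, 0.9744, 0.3167], [0.0, 0.0, 0.0, 1.0]]
```

View pics/w4.png

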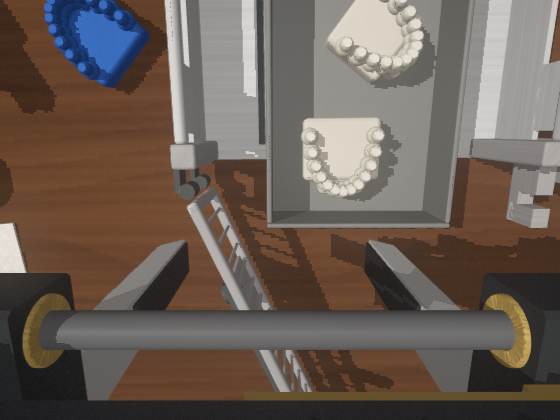

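View pics/w4c.png

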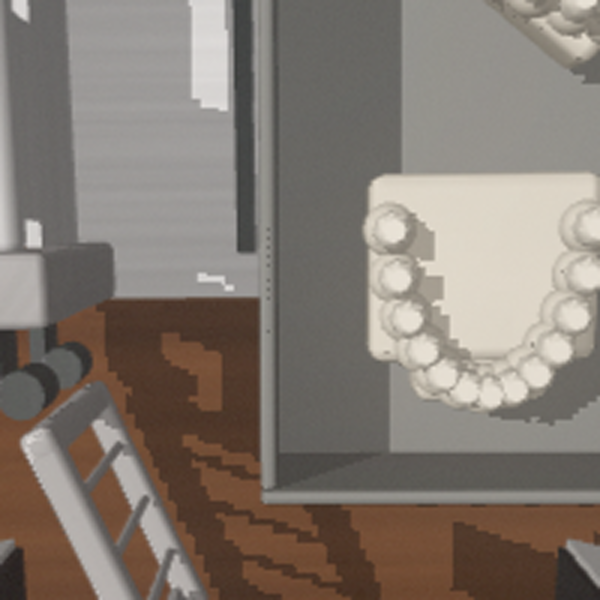

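```bash
python3 - <<'E'
from h import *
w3,w4=L("w3"),L("w4")
a=ray(w4,(195,168),.092);a2=ray(w4,(174,167.5),.092);b=ray(w3,(283,165.5),.092);b2=ray(w3,(240,165.5),.092)
print(a,a2,b,b2)
m1=(a+a2)/2;m2=(b+b2)/2
print("yaw from posts",np.arctan2(-(m1-m2)[0],(m1-m2)[1]))
print("hinge knuckle top",[ray(w4,(188,190),z).round(4) for z in (.085,.09,.092)],ray(w4,(202,181),.02))
print("pan rim",ray(w4,(269,227),.054),ray(w4,(449,227.5),.054))
print("post outer",ray(w4,(172,155),.092))
E
python3 -c "
import cv2
a=cv2.imread('pics/w4.png');cv2.imwrite('pics/w4d.png',cv2.resize(a[130:250,150:300],None,fx=5,fy=5,interpolation=cv2.INTER_CUBIC))
cv2.imwrite('pics/w4e.png',cv2.resize(a[290:400,170:330],None,fx=5,fy=5,interpolation=cv2.INTER_CUBIC))"
```

```text
[0.66611176 0.15013728 0.092     ] [0.66659915 0.16333729 0.092     ] [ 0.66389522 -0.09672081  0.092     ] [ 0.66431361 -0.0698736   0.092     ]
yaw from posts -0.00937771129339112
hinge knuckle top [array([0.6511, 0.1573, 0.085 ]), array([0.6519, 0.156 , 0.09  ]), array([0.6522, 0.1555, 0.092 ])] [0.64817743 0.16147675 0.02      ]
pan rim [0.61672464 0.10516575 0.054     ] [ 0.61451593 -0.03253202  0.054     ]
post outer [0.67439017 0.16398036 0.092     ]
```

View pics/w4d.png

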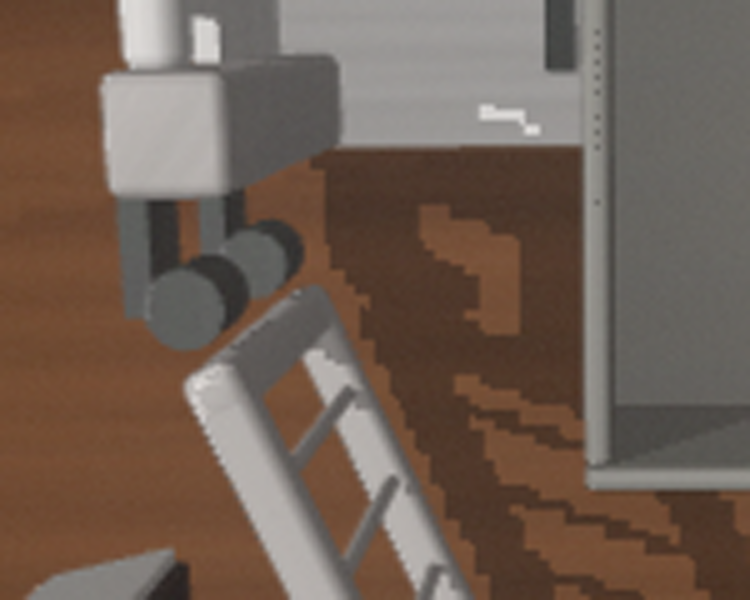

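Emit:
step_arm(plan=[{"grip":-0.3,"slide":[0.033,0,-0.019],"spin":0},{"grip":-0.3,"slide":[0.033,0,-0.019],"spin":0},{"grip":-0.3,"slide":[0,0.03,-0.005],"spin":0},{"grip":-0.3,"slide":[0,0.03,0],"spin":0},{"grip":-0.3,"slide":[0,0.03,0],"spin":0},{"grip":-0.3,"slide":[0,0.026,0],"spin":0},{"grip":-0.3,"slide":[0,0,0],"spin":0},{"grip":-0.3,"slide":[0,0,0],"spin":0}])

```text
time_s: 4.27
ee_pos: [0.5786, 0.0324, 0.0198]
eef_rot: [-1.572, -0.0, -1.587]
force: [-0.0, -0.0, 1.4]
grip_width: 0.0607
```

```bash
python3 snap.py w5 wrist
```

```text
4.2667 [0.5786 0.0324 0.0198] [-1.5720e+00 -1.0000e-04 -1.5873e+00] [-0.   -0.01  1.35] 0.06074844044636249 [[-0.0176, 0.9735, 0.228, 0.6445], [-0.9998, -0.0172, -0.0037, 0.0302], [0.0004, -0.228, 0.9737, 0.1991], [0.0, 0.0, 0.0, 1.0]]
```

View pics/w5.png

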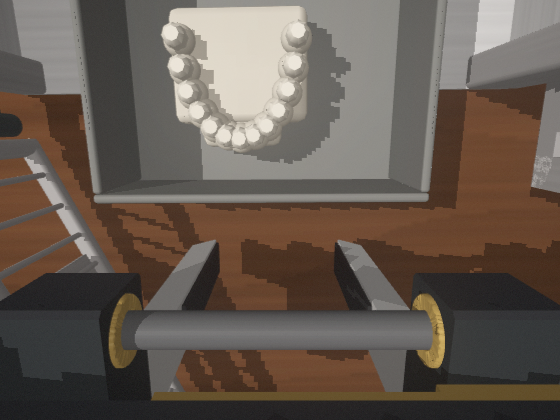

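Emit:
step_arm(plan=[{"grip":-0.3,"slide":[-0.005,0,0.008],"spin":0},{"grip":-0.3,"slide":[0,0,0.008],"spin":0},{"grip":-0.3,"slide":[0,0,0.004],"spin":0},{"grip":-0.3,"slide":[0,0,0.003],"spin":0},{"grip":-0.3,"slide":[0,0,0.003],"spin":0},{"grip":-0.3,"slide":[0,0,0.003],"spin":0},{"grip":-0.3,"slide":[0,0,0.003],"spin":0},{"grip":-0.3,"slide":[0,0,0.003],"spin":0},{"grip":-0.3,"slide":[0,0,0.003],"spin":0}])

```text
time_s: 5.07
ee_pos: [0.6171, 0.0379, 0.0195]
eef_rot: [-1.571, -0.0, -1.586]
force: [-3.2, -0.4, 1.9]
grip_width: 0.0609
```

Emit:
step_arm(plan=[{"grip":-0.3,"slide":[0,0,0.004],"spin":0},{"grip":-0.3,"slide":[0,0,0.004],"spin":0},{"grip":-0.3,"slide":[0,0,0.004],"spin":0},{"grip":-0.3,"slide":[0,0,0.004],"spin":0},{"grip":-0.3,"slide":[0,0,0.004],"spin":0},{"grip":-0.3,"slide":[0,0,0.004],"spin":0},{"grip":-0.3,"slide":[0,0,0.004],"spin":0}])

```text
time_s: 5.65
ee_pos: [0.6453, 0.0376, 0.0194]
eef_rot: [-1.571, 0.0, -1.586]
force: [-3.0, 0.1, 2.1]
grip_width: 0.0611
```

```bash
python3 snap.py w6 wrist
```

```text
5.65 [0.6453 0.0376 0.0194] [-1.5709  0.     -1.5858] [-2.98  0.11  2.05] 0.06109591572966323 [[-0.016, 0.9738, 0.2269, 0.711], [-0.9999, -0.0157, -0.0034, 0.0354], [0.0003, -0.2269, 0.9739, 0.1988], [0.0, 0.0, 0.0, 1.0]]
```

View pics/w6.png

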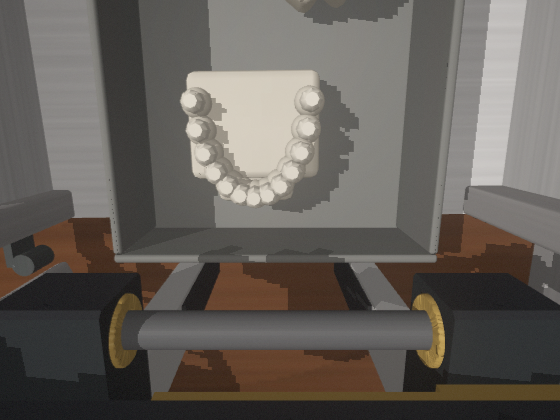

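Emit:
step_arm(plan=[{"grip":-0.3,"slide":[0,0,0.004],"spin":0},{"grip":-0.3,"slide":[0,0,0.004],"spin":0},{"grip":-0.3,"slide":[0,0,0.004],"spin":0},{"grip":-0.3,"slide":[0,0,0.004],"spin":0},{"grip":-0.3,"slide":[0,0,0.004],"spin":0},{"grip":-0.3,"slide":[0,0,0.004],"spin":0},{"grip":-0.3,"slide":[0,0,0.003],"spin":0},{"grip":-0.3,"slide":[0,0,0.002],"spin":0}])

```text
time_s: 6.37
ee_pos: [0.6743, 0.0371, 0.0194]
eef_rot: [-1.571, 0.0, -1.586]
force: [-1.8, -0.4, -0.9]
grip_width: 0.0612
```

Emit:
step_arm(plan=[{"grip":-0.3,"slide":[0,0,0.002],"spin":0},{"grip":-0.3,"slide":[0,0,0.002],"spin":0}])

```text
time_s: 6.53
ee_pos: [0.678, 0.0371, 0.0194]
eef_rot: [-1.571, 0.0, -1.586]
force: [-1.9, -0.2, -1.0]
grip_width: 0.0612
```

Emit:
step_arm(plan=[{"grip":-0.3,"slide":[0,0,0.0015],"spin":0},{"grip":-0.3,"slide":[0,0,0.001],"spin":0}])

```text
time_s: 6.7
ee_pos: [0.6804, 0.037, 0.0194]
eef_rot: [-1.571, -0.0, -1.586]
force: [-5.1, 0.2, 0.9]
grip_width: 0.0611
```

Emit:
step_arm(plan=[{"grip":-0.3,"slide":[0,0,0.001],"spin":0},{"grip":-0.3,"slide":[0,0,0.001],"spin":0},{"grip":-0.3,"slide":[0,0,0],"spin":0}])

```text
time_s: 6.95
ee_pos: [0.6819, 0.037, 0.0194]
eef_rot: [-1.572, -0.0, -1.586]
force: [-6.6, -0.3, 1.8]
grip_width: 0.061
```

```bash
python3 snap.py t7 top;python3 snap.py s7 scene; python3 -c "
import cv2,numpy as np
t=cv2.imread('pics/t7.png');s=cv2.imread('pics/s7.png')
a=cv2.resize(t[80:280,195:345],(375,500),interpolation=cv2.INTER_CUBIC);b=cv2.resize(s[155:375,240:430],(425,500),interpolation=cv2.INTER_CUBIC)
cv2.imwrite('pics/c7.png',np.hstack([a,b]))"
```

```text
6.95 [0.6819 0.037  0.0194] [-1.5724e+00 -1.0000e-04 -1.5858e+00] [-6.57 -0.28  1.82] 0.060968078697723596 [[0.0066, 0.9744, -0.2247, 0.3096], [-1.0, 0.0066, -0.0008, 0.0179], [0.0007, 0.2247, 0.9744, 1.1548], [0.0, 0.0, 0.0, 1.0]]
7.0 [0.682  0.037  0.0194] [-1.5722e+00 -1.0000e-04 -1.5858e+00] [-6.57 -0.21  0.94] 0.06105771210003773 [[0.4649, -0.6851, 0.5608, 1.1889], [0.8852, 0.3694, -0.2826, -0.2931], [-0.0136, 0.6279, 0.7782, 0.9855], [0.0, 0.0, 0.0, 1.0]]
```

View pics/c7.png

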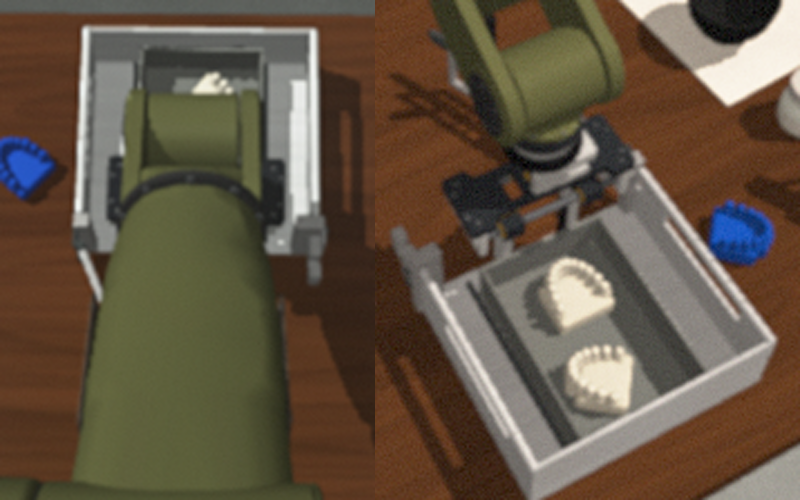

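```bash
python3 -c "
from h import *
rows([.58,.037,.02],-1.586,[.572,.05,.21],-1.159,6)
rows([.572,.05,.21],-1.159,[.474,.096,.21],-1.159,3)"
```

```text
[{"slide": [-0.0021, -0.0317, -0.0014], "spin": -4.08}, {"slide": [-0.0023, -0.0316, -0.0012], "spin": -4.08}, {"slide": [-0.0023, -0.0317, -0.001], "spin": -4.08}, {"slide": [-0.0024, -0.0317, -0.0009], "spin": -4.08}, {"slide": [-0.0024, -0.0316, -0.0007], "spin": -4.08}, {"slide": [-0.0025, -0.0317, -0.0005], "spin": -4.08}] [0.572 0.05  0.21 ] -1.1587433991117881
[{"slide": [-0.0271, -0.0, -0.0238], "spin": -0.0}, {"slide": [-0.0272, -0.0, -0.0238], "spin": -0.0}, {"slide": [-0.0271, -0.0, -0.0238], "spin": -0.0}] [0.474 0.096 0.21 ] -1.159
```

Emit:
step_arm(plan=[{"grip":-0.3,"slide":[0,0,-0.004],"spin":0},{"grip":-0.3,"slide":[0,0,-0.01],"spin":0},{"grip":-0.3,"slide":[0,0,-0.03],"spin":0},{"grip":-0.3,"slide":[0,0,-0.03],"spin":0},{"grip":-0.3,"slide":[0,0,-0.028],"spin":0}])

```text
time_s: 7.47
ee_pos: [0.5791, 0.0385, 0.0195]
eef_rot: [-1.57, 0.0, -1.586]
force: [0.2, 0.3, 0.8]
grip_width: 0.0608
```

Emit:
step_arm(plan=[{"grip":-0.4,"slide":[-0.002,-0.032,-0.001],"spin":-4.1},{"grip":-0.4,"slide":[-0.002,-0.032,-0.001],"spin":-4.1},{"grip":-0.4,"slide":[-0.002,-0.032,-0.001],"spin":-4.1},{"grip":-0.4,"slide":[-0.002,-0.032,-0.001],"spin":-4.1},{"grip":-0.4,"slide":[-0.002,-0.032,-0.001],"spin":-4.1},{"grip":-0.4,"slide":[-0.002,-0.03,-0.001],"spin":-4.0},{"grip":-0.4,"slide":[-0.027,0,-0.024],"spin":0},{"grip":-0.4,"slide":[-0.027,0,-0.024],"spin":0},{"grip":-0.4,"slide":[-0.027,0,-0.024],"spin":0},{"grip":-0.4,"slide":[0,0,0],"spin":0},{"grip":-0.4,"slide":[0,0,0],"spin":0}])

```text
time_s: 8.38
ee_pos: [0.4736, 0.0952, 0.2104]
eef_rot: [-1.568, -0.001, -1.157]
force: [0.8, 0.5, -0.2]
grip_width: 0.0656
```

```bash
python3 snap.py w8 wrist; python3 snap.py s8 scene
```

```text
8.3833 [0.4736 0.0952 0.2104] [-1.5684e+00 -7.0000e-04 -1.1568e+00] [ 0.82  0.54 -0.25] 0.06563170893936733 [[0.4013, 0.8926, 0.2053, 0.5333], [-0.9159, 0.3909, 0.091, 0.1203], [0.001, -0.2246, 0.9745, 0.3899], [0.0, 0.0, 0.0, 1.0]]
8.4333 [0.4745 0.0948 0.2102] [-1.5686e+00 -7.0000e-04 -1.1576e+00] [0.21 0.   0.42] 0.06553912911856151 [[0.4649, -0.6851, 0.5608, 1.1889], [0.8852, 0.3694, -0.2826, -0.2931], [-0.0136, 0.6279, 0.7782, 0.9855], [0.0, 0.0, 0.0, 1.0]]
```

View pics/w8.png

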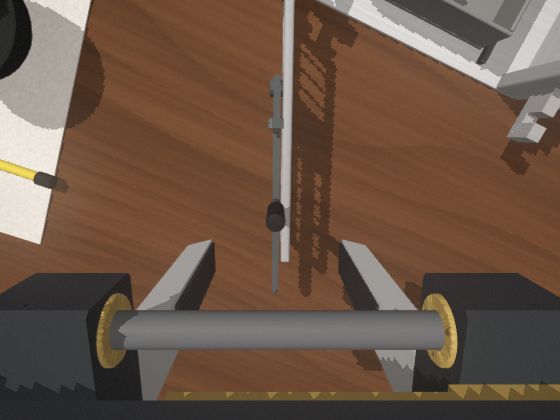

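View pics/s8.png

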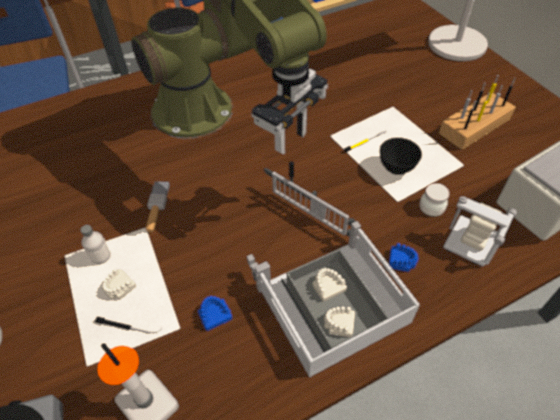

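```bash
python3 - <<'E'
import cv2
a=cv2.imread('pics/w8.png');cv2.imwrite('pics/w8c.png',cv2.resize(a[180:300,220:340],None,fx=5,fy=5,interpolation=cv2.INTER_CUBIC))
E
```

```text
(no output)
```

View pics/w8c.png

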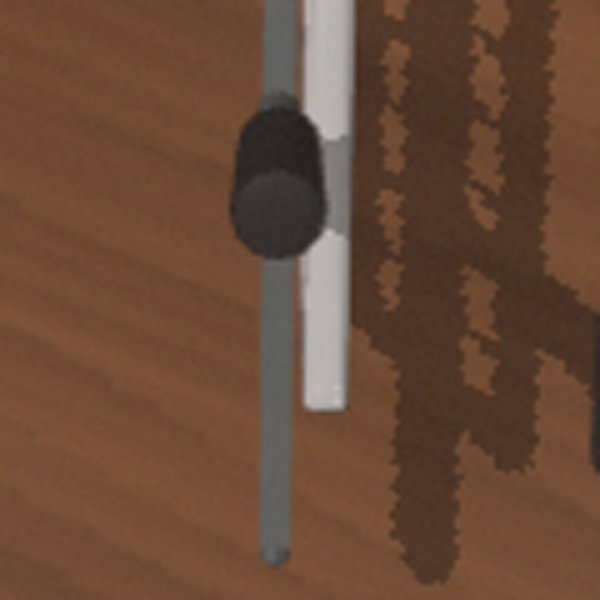

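```bash
python3 - <<'E'
from h import *
w=L("w8")
g=ray(w,(275.8,223),.146);print("grip",g)
a=ray(w,(275.2,290),.070);b=ray(w,(277,90),.070);print(a,b,"dir yaw of gate",np.arctan2(*( (a-b)[[1,0]])))
e=ray(w,(220+325/5,180+405/5),.085);print("gate end top",e)
P=np.array([.6655,.0355,-.014])
for q in (1.10,1.145,1.17): print(q,C2W(P,grip(q,0)),C2W(P,gate(q,.238,0,.085)),C2W(P,gate(q,.271,.009,.07)))
E
```

```text
grip [0.47540363 0.09512121 0.146     ]
[0.39556672 0.06085126 0.07      ] [0.56529857 0.13339634 0.07      ] dir yaw of gate -2.737682513080665
gate end top [0.43163761 0.06688007 0.085     ]
1.1 [[0.48123585 0.08619017 0.124     ]] [[0.43763961 0.05473595 0.085     ]] [[0.40405342 0.0482577  0.07      ]]
1.145 [[0.47810059 0.09391209 0.124     ]] [[0.43313352 0.06445088 0.085     ]] [[0.39928991 0.05949006 0.07      ]]
1.17 [[0.47650987 0.09826062 0.124     ]] [[0.4308204  0.06993268 0.085     ]] [[0.39686335 0.06581941 0.07      ]]
```

Emit:
step_arm(plan=[{"grip":-0.4,"slide":[0,0.03,0.0015],"spin":0.5},{"grip":-0.4,"slide":[0,0.03,0],"spin":0},{"grip":-0.4,"slide":[0,0.025,0],"spin":0},{"grip":-0.4,"slide":[0,0.019,0],"spin":0},{"grip":-0.4,"slide":[0,0,0],"spin":0}])

```text
time_s: 8.9
ee_pos: [0.4746, 0.0945, 0.1018]
eef_rot: [-1.576, 0.002, -1.168]
force: [-0.4, -0.0, -0.2]
grip_width: 0.066
```

```bash
python3 snap.py w9 wrist
```

```text
8.9 [0.4746 0.0945 0.1018] [-1.5762e+00  1.5000e-03 -1.1679e+00] [-0.39 -0.05 -0.2 ] 0.06599500049185793 [[0.3912, 0.895, 0.2143, 0.536], [-0.9203, 0.3807, 0.0897, 0.1191], [-0.0013, -0.2323, 0.9726, 0.2808], [0.0, 0.0, 0.0, 1.0]]
```

View pics/w9.png

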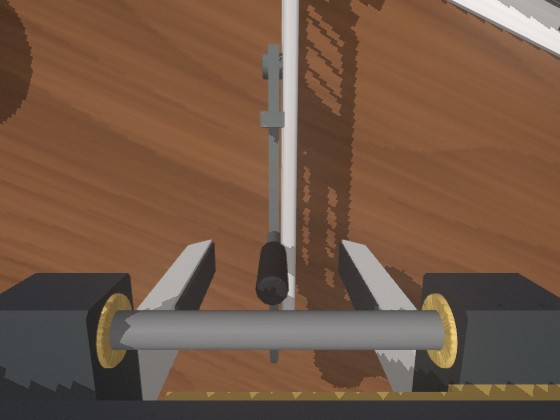

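```bash
python3 -c "
from h import *
print(ray(L('w9'),(272,289),.146))"
```

```text
[0.47625479 0.09586423 0.146     ]
```

Emit:
step_arm(plan=[{"grip":0,"slide":[0,-0.002,0],"spin":0},{"grip":0.5,"slide":[0,0,0],"spin":0},{"grip":0.8,"slide":[0,0,0],"spin":0},{"grip":1,"slide":[0,0,0],"spin":0},{"grip":1,"slide":[0,0,0],"spin":0},{"grip":1,"slide":[0,0,0],"spin":0}], force=10)

```text
time_s: 9.45
ee_pos: [0.4757, 0.0953, 0.1078]
eef_rot: [-1.57, -0.0, -1.167]
force: [-0.6, 0.6, -0.5]
grip_width: 0.0291
```

Emit:
step_arm(plan=[{"grip":1,"slide":[0,0,0],"spin":0},{"grip":1,"slide":[0,0,0],"spin":0},{"grip":1,"slide":[0,0,0],"spin":0},{"grip":1,"slide":[0,0,0],"spin":0},{"grip":1,"slide":[0,0,0],"spin":0},{"grip":1,"slide":[0,0,0],"spin":0}])

```text
time_s: 9.95
ee_pos: [0.4755, 0.0953, 0.1075]
eef_rot: [-1.571, 0.0, -1.167]
force: [-0.3, 0.1, 1.3]
grip_width: 0.0142
```

Emit:
step_arm(plan=[{"grip":1,"slide":[0,-0.0031,0.0022],"spin":0},{"grip":1,"slide":[0,-0.0031,0.0022],"spin":0},{"grip":1,"slide":[0,-0.0031,0.0022],"spin":0},{"grip":1,"slide":[0,-0.0031,0.0022],"spin":0},{"grip":1,"slide":[0,0,0],"spin":0},{"grip":1,"slide":[0.0037,0,-0.0002],"spin":-1.15},{"grip":1,"slide":[0.0074,0,-0.0002],"spin":-2.3},{"grip":1,"slide":[0.0074,0,-0.0002],"spin":-2.3},{"grip":1,"slide":[0.0074,0,-0.0002],"spin":-2.3}])

```text
time_s: 10.7
ee_pos: [0.4948, 0.0751, 0.12]
eef_rot: [-1.57, -0.0, -1.024]
force: [3.6, 2.7, -4.3]
grip_width: 0.0136
```

```bash
python3 snap.py w10 wrist; python3 snap.py s10 scene;python3 -c "
import cv2
a=cv2.imread('pics/s10.png');cv2.imwrite('pics/s10c.png',cv2.resize(a[100:300,220:400],None,fx=3,fy=3,interpolation=cv2.INTER_CUBIC))"
```

```text
10.7 [0.4948 0.0751 0.12  ] [-1.5697e+00 -2.0000e-04 -1.0243e+00] [ 3.56  2.65 -4.33] 0.013570146235367129 [[0.5189, 0.8328, 0.1928, 0.5507], [-0.8549, 0.5054, 0.1176, 0.1078], [0.0005, -0.2259, 0.9742, 0.2994], [0.0, 0.0, 0.0, 1.0]]
10.75 [0.4953 0.0742 0.12  ] [-1.5695e+00 -7.0000e-04 -1.0219e+00] [ 2.67  0.55 -3.06] 0.013916562930241027 [[0.4649, -0.6851, 0.5608, 1.1889], [0.8852, 0.3694, -0.2826, -0.2931], [-0.0136, 0.6279, 0.7782, 0.9855], [0.0, 0.0, 0.0, 1.0]]
```

View pics/w10.png

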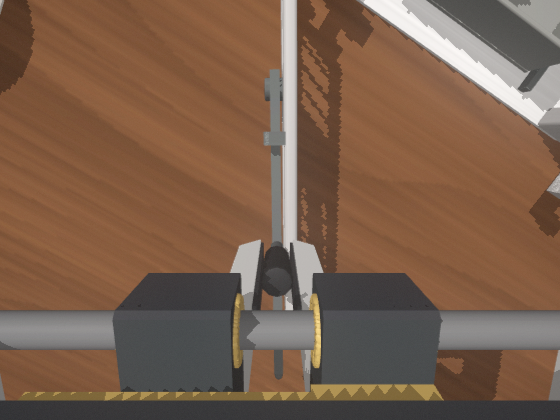

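View pics/s10c.png

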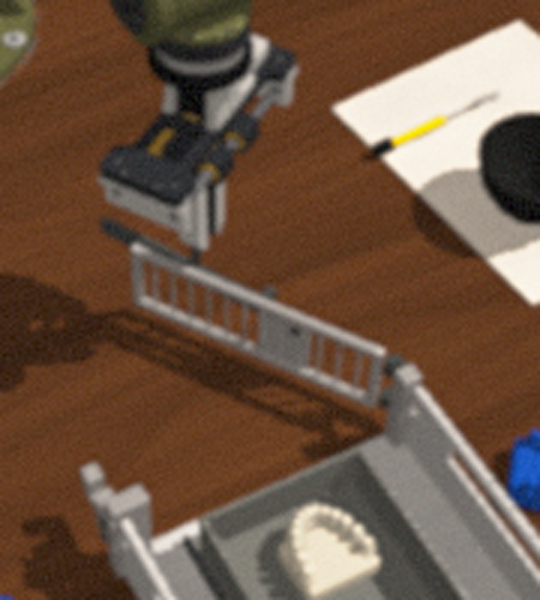

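Emit:
step_arm(plan=[{"grip":1,"slide":[0.0074,0,-0.0002],"spin":-2.3},{"grip":1,"slide":[0.0111,0,-0.0002],"spin":-3.44},{"grip":1,"slide":[0.0111,0,-0.0002],"spin":-3.44},{"grip":1,"slide":[0.0111,0,-0.0002],"spin":-3.44},{"grip":1,"slide":[0.0111,0,-0.0002],"spin":-3.44},{"grip":1,"slide":[0.0111,0,-0.0002],"spin":-3.44},{"grip":1,"slide":[0.0111,0,-0.0002],"spin":-3.44},{"grip":1,"slide":[0.0111,0,-0.0002],"spin":-3.44},{"grip":1,"slide":[0.0111,0,-0.0002],"spin":-3.44},{"grip":1,"slide":[0.0111,0,-0.0002],"spin":-3.44},{"grip":1,"slide":[0.0111,0,-0.0002],"spin":-3.44},{"grip":1,"slide":[0.0111,0,-0.0002],"spin":-3.44},{"grip":1,"slide":[0.0074,0,-0.0002],"spin":-2.3},{"grip":1,"slide":[0.0037,0,-0.0001],"spin":-1.15},{"grip":1,"slide":[0,0,0],"spin":0},{"grip":1,"slide":[0,0,0],"spin":0}])

```text
time_s: 12.13
ee_pos: [0.5996, -0.0112, 0.1189]
eef_rot: [-1.57, 0.002, -0.267]
force: [1.7, 6.9, -6.6]
grip_width: 0.0139
```

```bash
python3 snap.py w11 wrist; python3 snap.py s11 scene;python3 -c "
import cv2
a=cv2.imread('pics/s11.png');cv2.imwrite('pics/s11c.png',cv2.resize(a[150:350,220:400],None,fx=3,fy=3,interpolation=cv2.INTER_CUBIC))"
```

```text
12.1333 [ 0.5996 -0.0112  0.1189] [-1.5695  0.0017 -0.2667] [ 1.69  6.9  -6.61] 0.013936399303567586 [[0.9644, 0.2573, 0.0613, 0.6174], [-0.2645, 0.9395, 0.2175, 0.0504], [-0.0016, -0.2259, 0.9741, 0.2983], [0.0, 0.0, 0.0, 1.0]]
12.1833 [ 0.5995 -0.0112  0.1189] [-1.5695  0.0017 -0.2667] [ 1.56  7.43 -7.08] 0.013784935894336516 [[0.4649, -0.6851, 0.5608, 1.1889], [0.8852, 0.3694, -0.2826, -0.2931], [-0.0136, 0.6279, 0.7782, 0.9855], [0.0, 0.0, 0.0, 1.0]]
```

View pics/w11.png

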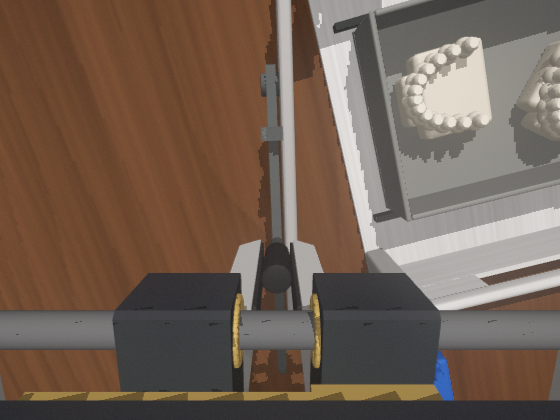

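View pics/s11c.png

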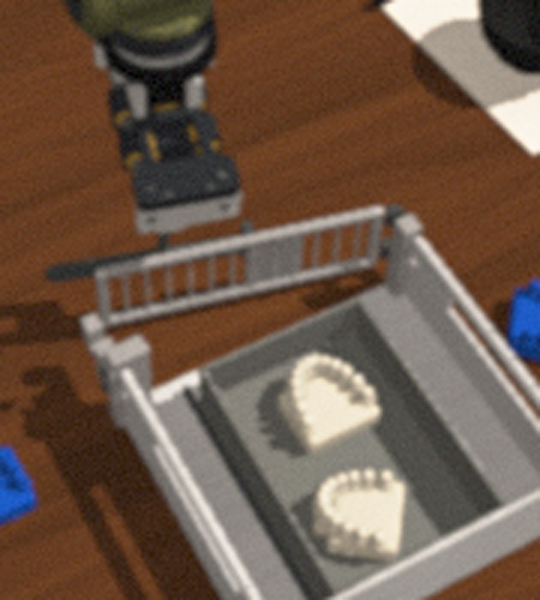

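```bash
cat >> h.py <<'E'
def barpt(g,b,r,dz):  # r along bar from pivot, dz above bar centreline(62)
    return gate(g,.085+r*np.cos(b)-dz*np.sin(b),.009,.062+r*np.sin(b)+dz*np.cos(b))
E
python3 - <<'E'
from h import *
cs=L("s11");P=np.array([.6645,.0355,-.014])
for g in (.22,.25,.28):
  e=proj(cs,C2W(P,gate(g,.238,0,.085)))[0]
  print(g,"gate end",((e-[220,150])*3).round(0))
  for b in (0,.05,.1,.15,.2):
    print("  ",b,((proj(cs,C2W(P,barpt(g,b,.186,.004)))[0]-[220,150])*3).round(0),((proj(cs,C2W(P,barpt(g,b,.110,.008)))[0]-[220,150])*3).round(0),C2W(P,barpt(g,b,.1,.0645)).round(4))
E
```

```text
0.22 gate end [ 96. 271.]
   0 [ 53. 285.] [149. 262.] [[ 0.5986 -0.0182  0.1265]]
   0.05 [ 52. 278.] [149. 257.] [[ 0.5994 -0.0149  0.1314]]
   0.1 [ 52. 271.] [150. 253.] [[ 0.6002 -0.0114  0.1362]]
   0.15 [ 53. 264.] [151. 248.] [[ 0.6011 -0.0077  0.1407]]
   0.2 [ 54. 256.] [153. 244.] [[ 0.602  -0.0038  0.1451]]
0.25 gate end [ 94. 264.]
   0 [ 51. 277.] [148. 255.] [[ 0.5933 -0.0165  0.1265]]
   0.05 [ 51. 270.] [148. 251.] [[ 0.5941 -0.0133  0.1314]]
   0.1 [ 51. 263.] [149. 247.] [[ 0.5951 -0.0098  0.1362]]
   0.15 [ 51. 255.] [150. 242.] [[ 0.5961 -0.0061  0.1407]]
   0.2 [ 53. 248.] [151. 238.] [[ 0.5971 -0.0022  0.1451]]
0.28 gate end [ 92. 256.]
   0 [ 50. 268.] [147. 249.] [[ 0.588  -0.0147  0.1265]]
   0.05 [ 49. 261.] [147. 245.] [[ 0.589  -0.0115  0.1314]]
   0.1 [ 50. 254.] [148. 241.] [[ 0.59   -0.0081  0.1362]]
   0.15 [ 50. 247.] [149. 236.] [[ 0.5911 -0.0044  0.1407]]
   0.2 [ 52. 239.] [150. 232.] [[ 0.5923 -0.0006  0.1451]]
```

Emit:
step_arm(plan=[{"grip":1,"slide":[0,-0.001,0.0015],"spin":0},{"grip":1,"slide":[0,-0.001,0.0015],"spin":0},{"grip":1,"slide":[0,0,0],"spin":0}])

```text
time_s: 12.48
ee_pos: [0.6006, -0.0091, 0.1219]
eef_rot: [-1.571, 0.0, -0.266]
force: [0.6, 3.4, -5.7]
grip_width: 0.0138
```

Emit:
step_arm(plan=[{"grip":1,"slide":[0,0,0.0015],"spin":0},{"grip":1,"slide":[0,0,0.0015],"spin":0},{"grip":1,"slide":[0,0,0],"spin":0}])

```text
time_s: 12.73
ee_pos: [0.6018, -0.0078, 0.1228]
eef_rot: [-1.572, -0.002, -0.266]
force: [-1.6, -6.6, 2.2]
grip_width: 0.0137
```

```bash
python3 snap.py s12 scene;python3 -c "
import cv2
a=cv2.imread('pics/s12.png');cv2.imwrite('pics/s12c.png',cv2.resize(a[200:300,230:360],None,fx=6,fy=6,interpolation=cv2.INTER_CUBIC))"
```

```text
12.7333 [ 0.6018 -0.0078  0.1228] [-1.5722 -0.0017 -0.2664] [-1.58 -6.59  2.17] 0.013720217152287039 [[0.4649, -0.6851, 0.5608, 1.1889], [0.8852, 0.3694, -0.2826, -0.2931], [-0.0136, 0.6279, 0.7782, 0.9855], [0.0, 0.0, 0.0, 1.0]]
```

View pics/s12c.png

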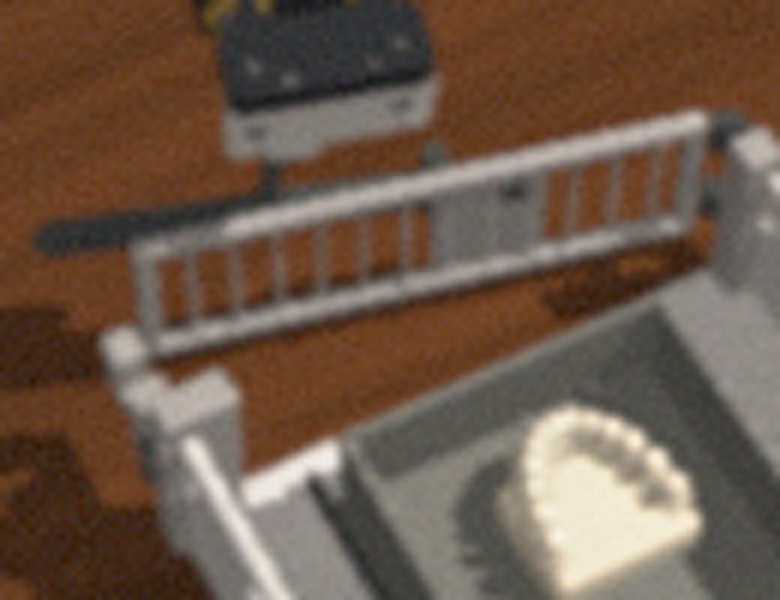

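Emit:
step_arm(plan=[{"grip":1,"slide":[0,-0.002,0.0002],"spin":0},{"grip":1,"slide":[0,-0.001,0.0002],"spin":0},{"grip":1,"slide":[0,0,0],"spin":0}])

```text
time_s: 13.03
ee_pos: [0.6016, -0.0063, 0.125]
eef_rot: [-1.571, -0.0, -0.266]
force: [-0.0, 1.2, -3.9]
grip_width: 0.0139
```

Emit:
step_arm(plan=[{"grip":1,"slide":[0.0026,0,-0.0001],"spin":-0.86},{"grip":1,"slide":[0.0052,0,-0.0002],"spin":-1.72},{"grip":1,"slide":[0.0052,0,-0.0002],"spin":-1.72},{"grip":1,"slide":[0.0052,0,-0.0002],"spin":-1.72},{"grip":1,"slide":[0.0052,0,-0.0002],"spin":-1.72},{"grip":1,"slide":[0.0026,0,-0.0001],"spin":-0.86},{"grip":1,"slide":[0,0,0],"spin":0}])

```text
time_s: 13.62
ee_pos: [0.627, -0.0122, 0.1243]
eef_rot: [-1.57, 0.001, -0.114]
force: [0.5, 4.7, -5.7]
grip_width: 0.0136
```

```bash
python3 snap.py s13 scene;python3 snap.py w13 wrist;python3 -c "
import cv2
a=cv2.imread('pics/s13.png');cv2.imwrite('pics/s13c.png',cv2.resize(a[200:300,230:360],None,fx=6,fy=6,interpolation=cv2.INTER_CUBIC))"
```

```text
13.6167 [ 0.627  -0.0122  0.1243] [-1.570e+00  8.000e-04 -1.139e-01] [ 0.46  4.74 -5.66] 0.013648393421543718 [[0.4649, -0.6851, 0.5608, 1.1889], [0.8852, 0.3694, -0.2826, -0.2931], [-0.0136, 0.6279, 0.7782, 0.9855], [0.0, 0.0, 0.0, 1.0]]
13.6667 [ 0.6268 -0.0122  0.1243] [-1.570e+00  8.000e-04 -1.147e-01] [ 0.17  4.9  -6.54] 0.013519877105270924 [[0.9933, 0.1123, 0.0269, 0.6348], [-0.1155, 0.9675, 0.2248, 0.0514], [-0.0007, -0.2264, 0.974, 0.3037], [0.0, 0.0, 0.0, 1.0]]
```

View pics/s13c.png

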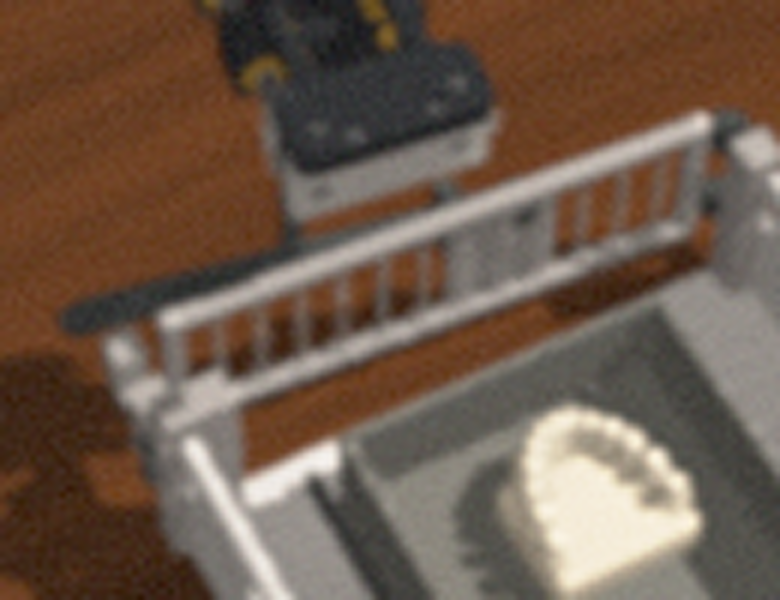

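View pics/w13.png

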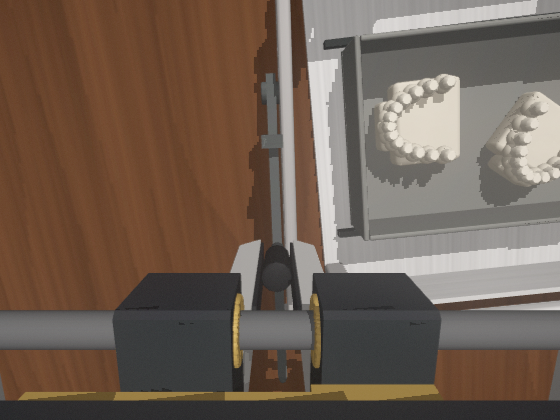

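```bash
python3 - <<'E'
from h import *
cs=L("s13");w=L("w13")
a=ray(w,(268.5,82),.070+.0);b=ray(w,(274,180),.070+.0065)
P=np.array([.6645,.0355,-.014])
print(a,b,"gate from bar",-(np.arctan2((a-b)[0],(a-b)[1]))-.014 )
e=ray(w,(284,0),.085);f=ray(w,(290,235),.085);print("gate rail angle",np.arctan2((e-f)[0],(e-f)[1])-.014,e,f)
for g in (0,.03,.06,.09):
  print(g,((proj(cs,C2W(P,gate(g,.238,0,.085)))[0]-[230,200])*6).round(0),[((proj(cs,C2W(P,barpt(g,b,.186,.004)))[0]-[230,200])*6).round(0) for b in (.08,.12,.16)], C2W(P,barpt(g,.13,.1,.0645)).round(4))
E
```

```text
[0.63314714 0.08131631 0.07      ] [0.62953486 0.02104354 0.0765    ] gate from bar -0.07386066195409831
gate rail angle 0.06856042278596551 [0.6469537  0.12104132 0.085     ] [ 0.63576751 -0.01414161  0.085     ]
0 [176. 352.] [array([ 87., 374.]), array([ 88., 362.]), array([ 90., 350.])] [[ 0.6388 -0.0159  0.1389]]
0.03 [168. 337.] [array([ 79., 357.]), array([ 80., 345.]), array([ 81., 333.])] [[ 0.6335 -0.0155  0.1389]]
0.06 [161. 323.] [array([ 72., 340.]), array([ 73., 328.]), array([ 74., 316.])] [[ 0.6283 -0.0149  0.1389]]
0.09 [154. 308.] [array([ 65., 322.]), array([ 66., 311.]), array([ 67., 299.])] [[ 0.623  -0.0142  0.1389]]
```

Emit:
step_arm(plan=[{"grip":1,"slide":[0.0025,0,0.0002],"spin":-0.8},{"grip":1,"slide":[0.0025,0,0.0002],"spin":-0.8},{"grip":1,"slide":[0.0025,0,0.0002],"spin":-0.8},{"grip":1,"slide":[0.0025,0,0.0002],"spin":-0.8},{"grip":1,"slide":[0,0,0],"spin":0},{"grip":1,"slide":[0,0,0],"spin":0}])

```text
time_s: 14.22
ee_pos: [0.6369, -0.0128, 0.1247]
eef_rot: [-1.571, 0.0, -0.06]
force: [0.4, 5.8, -6.4]
grip_width: 0.0138
```

```bash
python3 snap.py s14 scene;python3 snap.py w14 wrist;python3 -c "
import cv2
a=cv2.imread('pics/s14.png');cv2.imwrite('pics/s14c.png',cv2.resize(a[200:300,230:360],None,fx=6,fy=6,interpolation=cv2.INTER_CUBIC))"
```

```text
14.2167 [ 0.6369 -0.0128  0.1247] [-1.5707e+00  1.0000e-04 -5.9600e-02] [ 0.4   5.8  -6.44] 0.013812984371507527 [[0.4649, -0.6851, 0.5608, 1.1889], [0.8852, 0.3694, -0.2826, -0.2931], [-0.0136, 0.6279, 0.7782, 0.9855], [0.0, 0.0, 0.0, 1.0]]
14.2667 [ 0.6368 -0.0128  0.1247] [-1.5707e+00  2.0000e-04 -5.9900e-02] [ 0.07  5.   -6.02] 0.01376611773274661 [[0.9981, 0.0592, 0.0139, 0.641], [-0.0608, 0.9721, 0.2266, 0.0513], [-0.0001, -0.227, 0.9739, 0.3041], [0.0, 0.0, 0.0, 1.0]]
```

View pics/s14c.png

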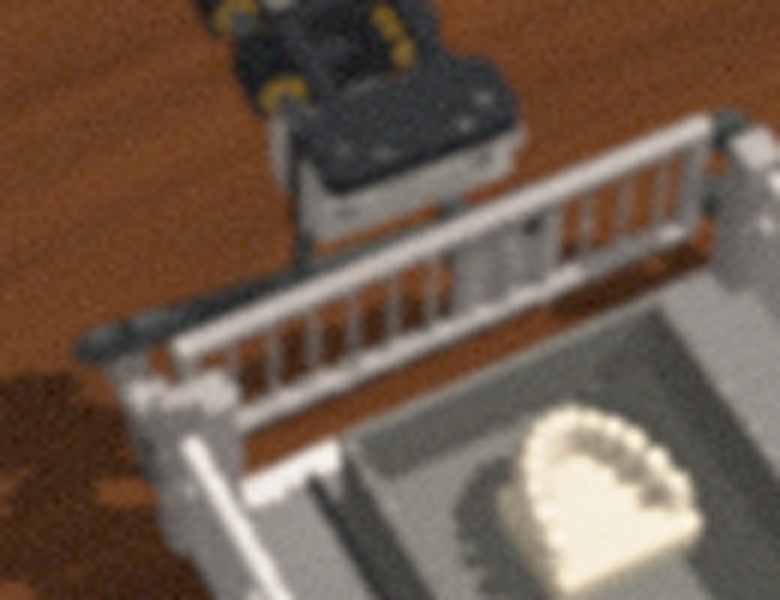

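View pics/w14.png

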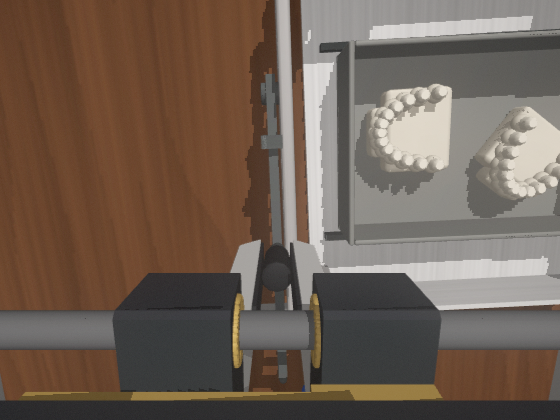

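Emit:
step_arm(plan=[{"grip":1,"slide":[0,0.0015,0.0],"spin":0},{"grip":1,"slide":[0,0.0015,-0.0005],"spin":0},{"grip":1,"slide":[0,0.001,-0.0005],"spin":0},{"grip":1,"slide":[0,0,0],"spin":0}])

```text
time_s: 14.65
ee_pos: [0.6371, -0.0149, 0.1215]
eef_rot: [-1.572, -0.001, -0.06]
force: [0.1, -4.1, 3.8]
grip_width: 0.0136
```

Emit:
step_arm(plan=[{"grip":1,"slide":[0,0.001,-0.0006],"spin":0},{"grip":1,"slide":[0,0.001,-0.0006],"spin":0},{"grip":1,"slide":[0,0,0],"spin":0}])

```text
time_s: 14.9
ee_pos: [0.6368, -0.0158, 0.1191]
eef_rot: [-1.571, -0.001, -0.06]
force: [-0.7, -6.8, 4.0]
grip_width: 0.0136
```

Emit:
step_arm(plan=[{"grip":1,"slide":[0,0,-0.0008],"spin":0},{"grip":1,"slide":[0,0,-0.0007],"spin":0},{"grip":1,"slide":[0,0,0],"spin":0}])

```text
time_s: 15.15
ee_pos: [0.6364, -0.0164, 0.1185]
eef_rot: [-1.57, 0.001, -0.06]
force: [-0.1, 0.6, -0.3]
grip_width: 0.0137
```

```bash
python3 snap.py s15 scene;python3 -c "
import cv2
a=cv2.imread('pics/s15.png');cv2.imwrite('pics/s15c.png',cv2.resize(a[200:300,230:360],None,fx=6,fy=6,interpolation=cv2.INTER_CUBIC))"
```

```text
15.15 [ 0.6364 -0.0164  0.1185] [-1.5703e+00  6.0000e-04 -5.9700e-02] [-0.07  0.62 -0.33] 0.013738923819012473 [[0.4649, -0.6851, 0.5608, 1.1889], [0.8852, 0.3694, -0.2826, -0.2931], [-0.0136, 0.6279, 0.7782, 0.9855], [0.0, 0.0, 0.0, 1.0]]
```

View pics/s15c.png

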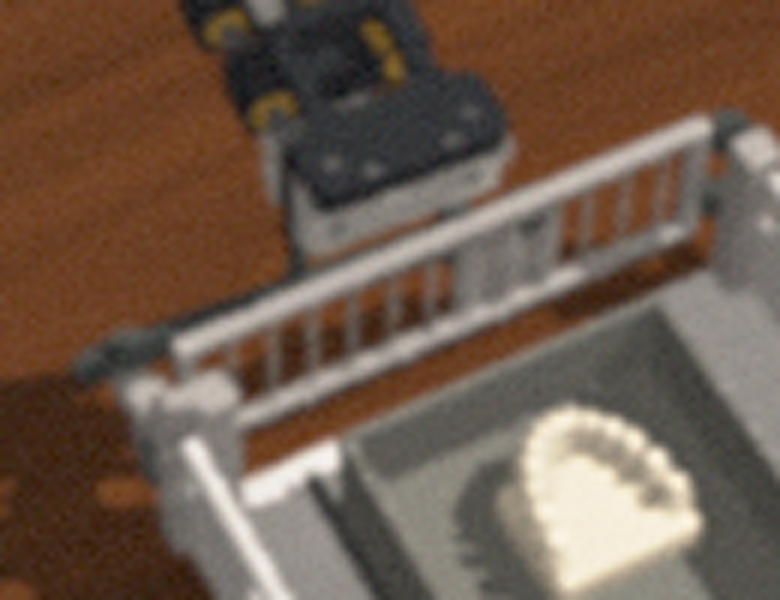

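Emit:
step_arm(plan=[{"grip":1,"slide":[0,0.001,-0.0007],"spin":0},{"grip":1,"slide":[0,0.001,-0.0007],"spin":0},{"grip":1,"slide":[0,0,0],"spin":0}])

```text
time_s: 15.45
ee_pos: [0.6364, -0.018, 0.1165]
eef_rot: [-1.571, 0.0, -0.06]
force: [-0.3, 0.1, -0.9]
grip_width: 0.0139
```

Emit:
step_arm(plan=[{"grip":1,"slide":[0,0.001,-0.0007],"spin":0},{"grip":1,"slide":[0,0.001,-0.0007],"spin":0},{"grip":1,"slide":[0,0,0],"spin":0}])

```text
time_s: 15.7
ee_pos: [0.6364, -0.0195, 0.1146]
eef_rot: [-1.571, 0.0, -0.06]
force: [-0.1, 1.2, -1.1]
grip_width: 0.0136
```

```bash
python3 snap.py s16 scene;python3 -c "
import cv2
a=cv2.imread('pics/s16.png');cv2.imwrite('pics/s16c.png',cv2.resize(a[200:300,230:360],None,fx=6,fy=6,interpolation=cv2.INTER_CUBIC))
from h import *
cs=L('s16');P=np.array([.6645,.0355,-.014])
for b in (0,.03,.06,.09,.12): print(b,((proj(cs,C2W(P,barpt(.01,b,.186,.004)))[0]-[230,200])*6).round(0),((proj(cs,C2W(P,barpt(.01,b,.1,.035)))[0]-[230,200])*6).round(0),C2W(P,barpt(.01,b,.1,.0645)).round(4))"
```

```text
15.7 [ 0.6364 -0.0195  0.1146] [-1.5708e+00  2.0000e-04 -5.9800e-02] [-0.13  1.2  -1.06] 0.013566131638355676 [[0.4649, -0.6851, 0.5608, 1.1889], [0.8852, 0.3694, -0.2826, -0.2931], [-0.0136, 0.6279, 0.7782, 0.9855], [0.0, 0.0, 0.0, 1.0]]
0 [ 85. 391.] [291. 257.] [[ 0.6368 -0.025   0.1265]]
0.03 [ 85. 382.] [294. 251.] [[ 0.6368 -0.023   0.1295]]
0.06 [ 84. 374.] [297. 245.] [[ 0.6369 -0.021   0.1324]]
0.09 [ 85. 365.] [300. 239.] [[ 0.6369 -0.0188  0.1352]]
0.12 [ 85. 356.] [303. 234.] [[ 0.637  -0.0166  0.138 ]]
```

View pics/s16c.png

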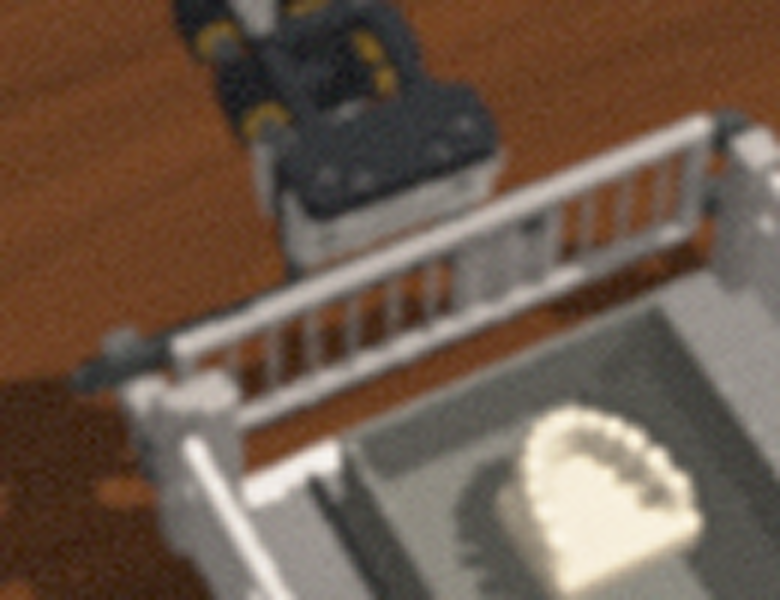

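Emit:
step_arm(plan=[{"grip":1,"slide":[0,0.001,-0.0007],"spin":0},{"grip":1,"slide":[0,0.001,-0.0007],"spin":0},{"grip":1,"slide":[0,0,0],"spin":0}])

```text
time_s: 16.0
ee_pos: [0.6363, -0.0209, 0.1127]
eef_rot: [-1.571, 0.0, -0.06]
force: [0.1, -0.6, -0.3]
grip_width: 0.0138
```

Emit:
step_arm(plan=[{"grip":1,"slide":[0,0.001,-0.0007],"spin":0},{"grip":1,"slide":[0,0.001,-0.0007],"spin":0},{"grip":1,"slide":[0,0,0],"spin":0}])

```text
time_s: 16.25
ee_pos: [0.6362, -0.0224, 0.1106]
eef_rot: [-1.571, 0.0, -0.06]
force: [1.1, -1.3, 0.8]
grip_width: 0.0138
```

Emit:
step_arm(plan=[{"grip":1,"slide":[0,0.001,-0.0007],"spin":0},{"grip":1,"slide":[0,0.001,-0.0007],"spin":0},{"grip":1,"slide":[0,0,0],"spin":0}])

```text
time_s: 16.5
ee_pos: [0.6362, -0.0236, 0.1088]
eef_rot: [-1.571, 0.0, -0.06]
force: [-0.1, -1.5, 0.1]
grip_width: 0.0138
```

One more millimetre, then look before releasing.

Emit:
step_arm(plan=[{"grip":1,"slide":[0,0.001,-0.0007],"spin":0},{"grip":1,"slide":[0,0,0],"spin":0}])

```text
time_s: 16.67
ee_pos: [0.6366, -0.0238, 0.1086]
eef_rot: [-1.57, -0.002, -0.06]
force: [0.3, 3.3, 4.7]
grip_width: 0.0135
```

```bash
python3 snap.py s17 scene;python3 -c "
import cv2
a=cv2.imread('pics/s17.png');cv2.imwrite('pics/s17c.png',cv2.resize(a[200:300,230:360],None,fx=6,fy=6,interpolation=cv2.INTER_CUBIC))"
```

```text
16.6667 [ 0.6366 -0.0238  0.1086] [-1.5701 -0.0016 -0.0595] [0.25 3.29 4.65] 0.01349618810759065 [[0.4649, -0.6851, 0.5608, 1.1889], [0.8852, 0.3694, -0.2826, -0.2931], [-0.0136, 0.6279, 0.7782, 0.9855], [0.0, 0.0, 0.0, 1.0]]
```

View pics/s17c.png

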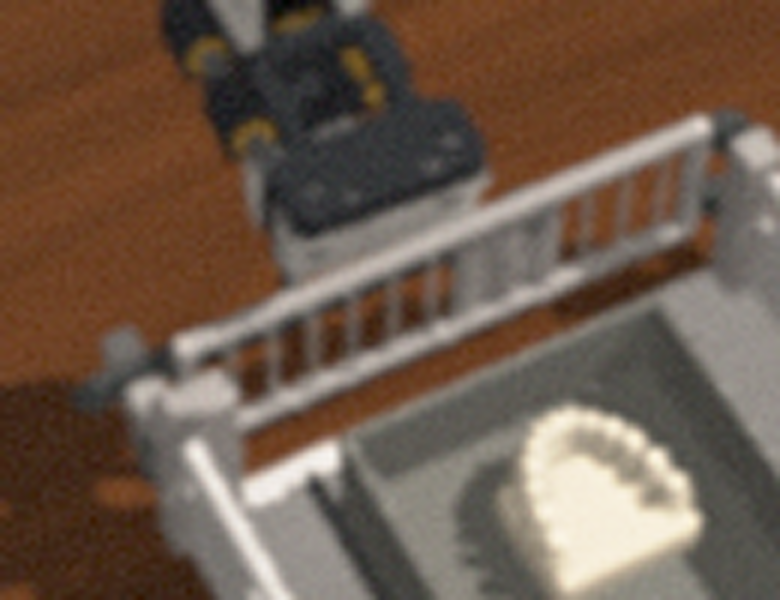

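Emit:
step_arm(plan=[{"grip":1,"slide":[0,-0.0005,0],"spin":0},{"grip":0.5,"slide":[0,0,0],"spin":0},{"grip":0.2,"slide":[0,0,0],"spin":0},{"grip":0,"slide":[0,0,0],"spin":0},{"grip":-0.2,"slide":[0,0,0],"spin":0},{"grip":-0.2,"slide":[0,0,0],"spin":0},{"grip":-0.2,"slide":[0,0,0],"spin":0}])

```text
time_s: 17.3
ee_pos: [0.6361, -0.0243, 0.1082]
eef_rot: [-1.571, 0.0, -0.06]
force: [-0.2, -0.1, 0.1]
grip_width: 0.0503
```

Emit:
step_arm(plan=[{"grip":-0.2,"slide":[0,-0.02,0],"spin":0},{"grip":-0.2,"slide":[0,-0.03,0],"spin":0},{"grip":-0.2,"slide":[0,-0.03,0],"spin":0},{"grip":-0.2,"slide":[0,-0.03,0],"spin":0},{"grip":-0.2,"slide":[-0.03,0,0],"spin":0},{"grip":-0.2,"slide":[-0.04,0,0],"spin":0},{"grip":-0.2,"slide":[-0.04,0,0],"spin":0},{"grip":-0.2,"slide":[-0.04,0,0],"spin":0},{"grip":-0.2,"slide":[-0.04,0,0],"spin":0},{"grip":-0.2,"slide":[0,0,0],"spin":0},{"grip":-0.2,"slide":[0,0,0],"spin":0}])

```text
time_s: 18.22
ee_pos: [0.4456, -0.0129, 0.2192]
eef_rot: [-1.571, -0.002, -0.06]
force: [1.0, 0.3, 0.8]
grip_width: 0.0563
```

```bash
python3 snap.py t18 top;python3 snap.py s18 scene; python3 -c "
import cv2,numpy as np
t=cv2.imread('pics/t18.png');s=cv2.imread('pics/s18.png')
a=cv2.resize(t[80:280,195:345],(450,600),interpolation=cv2.INTER_CUBIC)
cv2.imwrite('pics/t18c.png',a);cv2.imwrite('pics/s18c.png',cv2.resize(s[200:300,230:360],None,fx=6,fy=6,interpolation=cv2.INTER_CUBIC))"
```

```text
18.2167 [ 0.4456 -0.0129  0.2192] [-1.5709 -0.0018 -0.0598] [0.98 0.31 0.77] 0.056331277090868985 [[0.0066, 0.9744, -0.2247, 0.3096], [-1.0, 0.0066, -0.0008, 0.0179], [0.0007, 0.2247, 0.9744, 1.1548], [0.0, 0.0, 0.0, 1.0]]
18.2667 [ 0.4468 -0.013   0.2191] [-1.5709 -0.0019 -0.0598] [ 0.11 -0.64 -0.27] 0.0565343883747797 [[0.4649, -0.6851, 0.5608, 1.1889], [0.8852, 0.3694, -0.2826, -0.2931], [-0.0136, 0.6279, 0.7782, 0.9855], [0.0, 0.0, 0.0, 1.0]]
```

View pics/t18.png

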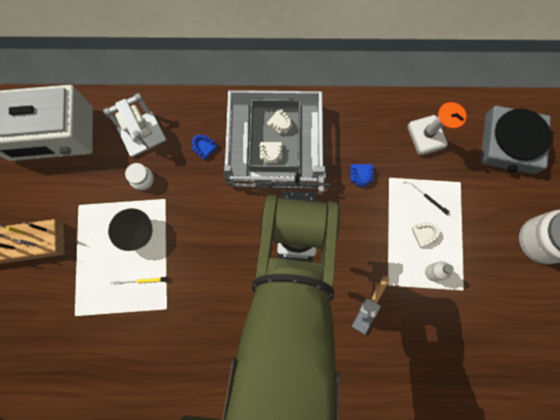

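View pics/s18c.png

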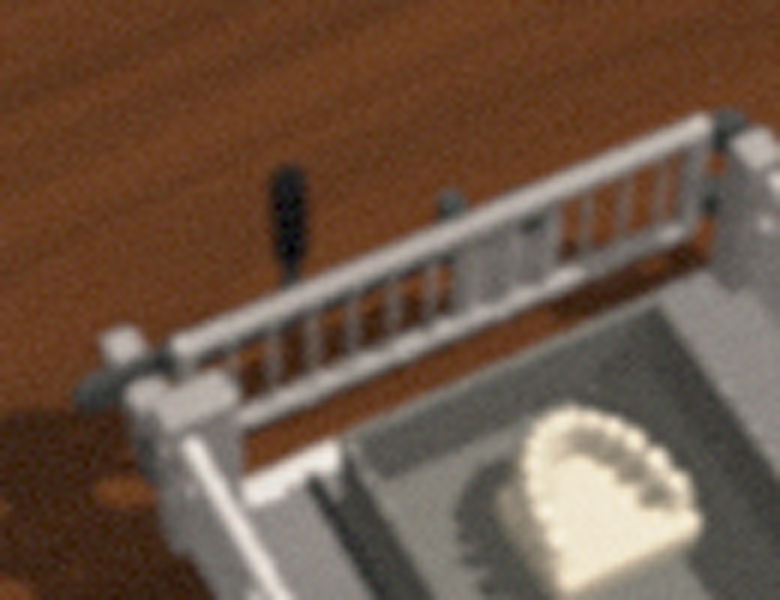

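View pics/t18c.png

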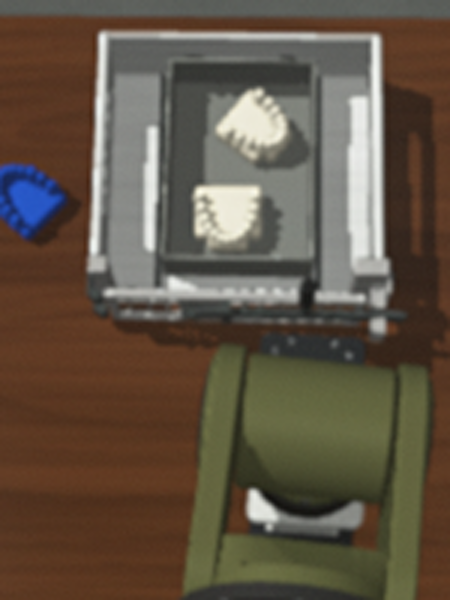

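```bash
python3 - <<'E'
from h import *
cs=L("s18");P=np.array([.6645,.0355,-.014])
for g in (0,.01,.02):
  for b in (0,.03,.08): print(g,b,[((proj(cs,C2W(P,p))[0]-[230,200])*6).round(0) for p in (barpt(g,b,.186,0),barpt(g,b,.1,.084),barpt(g,b,.1,.03),gate(g,.238,0,.085))])
E
python3 snap.py w18 wrist
```

```text
0 0 [array([ 89., 402.]), array([291., 183.]), array([294., 268.]), array([176., 352.])]
0 0.03 [array([ 88., 394.]), array([297., 175.]), array([296., 263.]), array([176., 352.])]
0 0.08 [array([ 87., 380.]), array([308., 162.]), array([300., 253.]), array([176., 352.])]
0.01 0 [array([ 86., 396.]), array([289., 179.]), array([292., 264.]), array([173., 347.])]
0.01 0.03 [array([ 85., 388.]), array([295., 171.]), array([294., 259.]), array([173., 347.])]
0.01 0.08 [array([ 84., 374.]), array([306., 159.]), array([298., 249.]), array([173., 347.])]
0.02 0 [array([ 83., 391.]), array([287., 175.]), array([290., 261.]), array([171., 342.])]
0.02 0.03 [array([ 82., 383.]), array([293., 167.]), array([292., 255.]), array([171., 342.])]
0.02 0.08 [array([ 82., 369.]), array([304., 155.]), array([296., 246.]), array([171., 342.])]
18.3167 [ 0.4474 -0.013   0.2189] [-1.5709e+00 -1.4000e-03 -5.9800e-02] [ 0.73  0.32 -0.1 ] 0.05635031593617078 [[0.9981, 0.0595, 0.0124, 0.4513], [-0.0608, 0.972, 0.2269, 0.0511], [0.0015, -0.2273, 0.9738, 0.3982], [0.0, 0.0, 0.0, 1.0]]
```

View pics/w18.png

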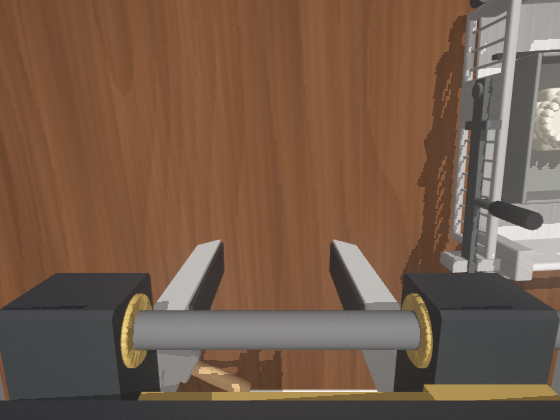

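Emit:
step_arm(plan=[{"grip":1,"slide":[0.038,0,0],"spin":0},{"grip":1,"slide":[0.038,0,0],"spin":0},{"grip":1,"slide":[0.038,0,0],"spin":0},{"grip":1,"slide":[0.038,0,0],"spin":0},{"grip":1,"slide":[0.036,0,0],"spin":0},{"grip":1,"slide":[0,0.03,0],"spin":0},{"grip":1,"slide":[0,0.026,0],"spin":0},{"grip":1,"slide":[0,0.01,0],"spin":0},{"grip":1,"slide":[0,0,0],"spin":0},{"grip":1,"slide":[0,0,0],"spin":0}])

```text
time_s: 19.2
ee_pos: [0.6345, -0.0242, 0.1527]
eef_rot: [-1.571, 0.0, -0.06]
force: [0.3, 1.0, 1.1]
grip_width: 0.0008
```

```bash
python3 snap.py w19 wrist
```

```text
19.2 [ 0.6345 -0.0242  0.1527] [-1.5708e+00  2.0000e-04 -5.9800e-02] [0.3  1.04 1.08] 0.0007735651287775712 [[0.9982, 0.0591, 0.0139, 0.6387], [-0.0607, 0.9721, 0.2267, 0.0399], [-0.0001, -0.2272, 0.9739, 0.3321], [0.0, 0.0, 0.0, 1.0]]
```

View pics/w19.png

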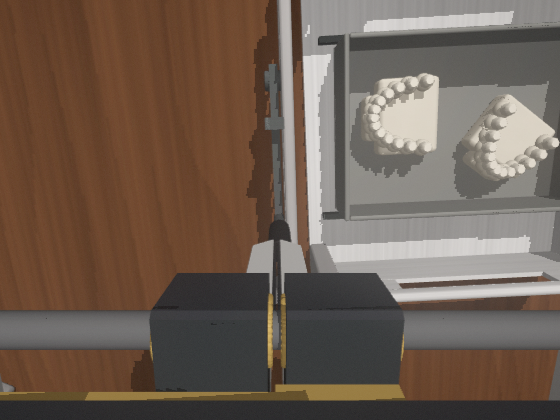

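Emit:
step_arm(plan=[{"grip":1,"slide":[0,0.002,0],"spin":0},{"grip":1,"slide":[0,0.002,0],"spin":0},{"grip":1,"slide":[0,0,0],"spin":0}])

```text
time_s: 19.5
ee_pos: [0.6342, -0.0241, 0.1489]
eef_rot: [-1.571, -0.001, -0.06]
force: [0.5, -0.1, -0.0]
grip_width: 0.0005
```

Emit:
step_arm(plan=[{"grip":1,"slide":[0,0.001,0],"spin":0},{"grip":1,"slide":[0,0,0],"spin":0}])

```text
time_s: 19.67
ee_pos: [0.6341, -0.0242, 0.1476]
eef_rot: [-1.571, -0.0, -0.06]
force: [-0.1, 0.8, 0.1]
grip_width: 0.0006
```

Emit:
step_arm(plan=[{"grip":1,"slide":[0,0.001,0],"spin":0},{"grip":1,"slide":[0,0,0],"spin":0}])

```text
time_s: 19.83
ee_pos: [0.6341, -0.0242, 0.1463]
eef_rot: [-1.571, -0.0, -0.06]
force: [-0.3, 0.1, -0.6]
grip_width: 0.0007
```

The fingertips got down to 146.3 mm with no contact. The grip's top stands at 146 mm with the bar down, so the bar is fully down. I'll retreat and make a last check.

Emit:
step_arm(plan=[{"grip":1,"slide":[0,-0.02,0],"spin":0},{"grip":1,"slide":[0,-0.03,0],"spin":0},{"grip":1,"slide":[0,-0.03,0],"spin":0},{"grip":1,"slide":[-0.03,0,0],"spin":0},{"grip":1,"slide":[-0.04,0,0],"spin":0},{"grip":1,"slide":[-0.04,0,0],"spin":0},{"grip":1,"slide":[-0.04,0,0],"spin":0},{"grip":1,"slide":[-0.03,0,0],"spin":0},{"grip":1,"slide":[0,0,0],"spin":0},{"grip":1,"slide":[0,0,0],"spin":0}])

```text
time_s: 20.67
ee_pos: [0.454, -0.0134, 0.2272]
eef_rot: [-1.571, -0.002, -0.06]
force: [-0.5, 0.8, -0.3]
grip_width: 0.0005
```

```bash
python3 snap.py s20 scene
```

```text
20.6667 [ 0.454  -0.0134  0.2272] [-1.5709 -0.0019 -0.0597] [-0.46  0.79 -0.29] 0.0004899138553033173 [[0.4649, -0.6851, 0.5608, 1.1889], [0.8852, 0.3694, -0.2826, -0.2931], [-0.0136, 0.6279, 0.7782, 0.9855], [0.0, 0.0, 0.0, 1.0]]
```

View pics/s20.png

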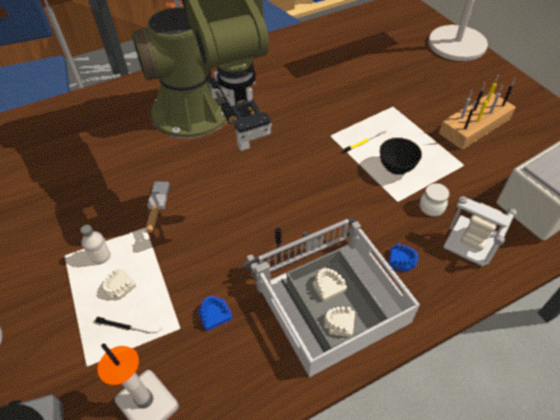

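The picture shows the gate shut, with its end at about (259,258) and the grip upright at (278,236). The pan is home with both casts standing at (328,283) and (340,320). Everything else is where it was, and the robot is clear.

```bash
python3 -c "
from station import hand_in;print(hand_in())"
```

```text
the job is handed in; nothing more can be done
None
```

The pan is home and the gate is latched. I handed the job in at about 20.7 s; the hand-in gives no verdict.

- **Pan:** I pushed its front with both fingers until the rubber stops resisted, at about 6.6 N. Both casts were still standing in the last picture.
- **Gate and latch:** I gripped the black grip with 10 N, lifted the bar about 0.14 rad, and swung the gate to about 0.01 rad. Then I lowered the bar step by step into the notch I had measured with the wrist camera. The wrist force rose to about 5 to 7 N sideways and vertically, mostly from the grip pulling slightly off its arc.
- **Last checks:**
  - The gate end and bar tip match the model at gate about 0.01 rad and bar about 0 rad.
  - After release, closed fingertips came down to 146.3 mm without touching the grip, whose top is at 146 mm with the bar down.
  - The rest of the bench looks unmoved in the last pictures, and the robot is clear of everything.
- **Disagreements:** Wrist-camera views differed from each other by up to 3 mm. The grip read about 1 mm high just before I released it, most likely because it had slipped in the pads.

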